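Fit the hand knob on the printer's leaning screw

TASK

Put the loose hand knob on the bare end of the belt printer's left lead screw: turn the knob until the flat in its bore matches the flat on the screw, then slide it fully home against the collar, its underside down, and let go. The gantry is already levelled, so do not turn the screw, and leave the tape roll, the bottle and the screwdriver where they are.

Things in the scene. Friction and masses are not known exactly. Their poses are not given: they have to be found in the camera images.
- knob_center (a point): Loose hand knob, rigid white plastic, 70 g: a bar 86 mm long (x), 30 wide (y), 34 tall (z), lying underside down. This point: axis of its bore, half-way up. +x points along the tapered nose, which ends 53.5 mm from the axis (30 mm wide up to 22 mm out, 15 mm at 50); the round tail ends at -32 mm. Its long side faces are flat and parallel. An equal knob sits on the right screw, as part of the printer.
- knob_foot (a point): The loose knob's bore axis at its underside, 17 mm below knob_center; same axes. The bore runs right through along z and is D-shaped: 20 mm in diameter, with a flat 5.5 mm from the axis on the nose side (+x).
- screw_seat (a point): Left lead screw (robot's view), bare upper end: the point on its axis on top of the 32 mm thrust collar on which the knob sits. z points up along the axis, leaning 35 degrees from vertical towards the robot's side; x points to the flat. When the knob is home, knob_foot is here with the same z and x. 14 mm below lies the 50 x 82 mm bearing block; nothing stands above.
- screw_flat (a point): Middle of the flat on the screw's D-shaped steel end, axes as screw_seat. The end rises 30 mm above the collar, 18 mm in diameter, flat 4.5 mm from the axis on the +x side (1 mm play in the knob all round); its last 4 mm taper to 0.78 of that size as a lead-in. This point: 4.5 mm from the axis, 12.5 mm above the collar.
- screw (a joint): Turn of the left lead screw about its axis, rad, counter-clockwise seen from its upper end. At 0 its flat faces away from the robot and up, along the lean. Held only by friction, about 0.4 N m.
- printer: Conveyor-belt printer, fixed: x -302 to 172 mm, y -175 to 175, 340 mm high. Origin on the bench, z up, -x towards its delivery end at the robot's side. Belt 81 mm above the bench; uprights of the leaning gantry at y = -160 and 160, top bar at about x = -44, 266 mm high. Left screw's seat at local (-56, 120, 283) mm; right one, with its knob, at (-56, -120, 283) mm.
- tape: Roll of blue masking tape lying flat, 90 mm in diameter, 25 mm high, loose. Origin at the centre of its underside.
- bottle: Small amber glass bottle, 38 mm in diameter, 85 mm high, standing loose. Origin at the centre of its underside.
- driver: Screwdriver, 190 mm long, lying loose on the bench; origin at half its length, on the bench, local x along it towards the tip.
There are look-alikes about, which are no part of the job. Of the things that look like the part that bears knob_center, the middle-sized one is meant.

How it is judged:
By the outcome, as a careful person would: the job done as asked, in the order asked, and still so for the second after the job is handed in, with the robot touching nothing.
It also fails if it takes over 48 s, if anything falls off the work surface, if the arm or the gripper's body presses on something with over 40 N, if the wrist force passes 120 N, or if a joint passes its speed limit or range.

ROBOT

A 7-joint arm with a two-finger parallel gripper is mounted at the origin on the work surface. World frame = base frame: x ahead of the robot, y to its left, z up, the work surface at z = 0. Lengths are in m, angles in rad, forces in N, time in s.
With the tool pointing down it reaches from about 0.4 to 0.85 m from the base axis. Payload 4.5 kg.
Tool frame: the origin (TCP) lies between the finger pads; the fingertips stand 19 mm ahead of it and the grasp point (between the pads) is the TCP (r.nose_length is the distance from the TCP to the fingertips, in m); z points along the fingers, x is the direction in which the jaws open and shut, and the axes are right-handed (so a half turn about z gives the same grasp; the last joint's range is limited). The gripper opens to 88 mm and grips with 3 to 60 N. Pads are 18 mm wide; open, the fingers measure 123 mm over their backs; the gripper's body (75 mm by 187 mm) begins 45 mm behind the grasp point.
Start: joints at [-1.089, 0.689, -0.195, 1.565, 0.157, 0.902, -0.215], TCP at [0.271, 0.563, 0.258] pointing down, gripper open.
Joint ranges: [-3.01, 3.01], [-0.46, 2.08], [-1.47, 1.51], [0.13, 2.56], [-1, 4.14], [0.04, 2.09], [-2.66, 2.66]. Speed limits (rad/s): [2.57, 2.57, 3.14, 3.14, 3.14, 3.14, 3.14].

INTERFACE

Orientations are given as a unit quaternion [x, y, z, w].
In Python, from plant import get_state, vision, r gives the robot as it stands.
- The arm moves only by the tool play_rows, never from a script. Its argument "deltas" is a list that holds one entry, the list of rows, each a list of 7 numbers: the gripper command: -1 is fully open, 1 is shut, values between are in proportion, then the shift along the tool's x, y, z normalised to -1 to 1, where 1 is 300 mm, then the turn, a rotation vector about the tool's x, y, z normalised to -1 to 1, where 1 is pi rad. A call has 1 to 5 rows; each row is the pose to reach, as a shift and turn from the pose measured when the call began, along the tool's axes at that moment, turning the shorter way round; what a row does not reach only later rows make up. A row lasts 1/8 s, in which the tool goes at most 62.5 mm and 10.7 degrees, less where a joint would pass 70% of its speed; a pose out of reach is approached as far as the arm can. A call with a number of a shift or a turn outside -1 to 1 is refused whole. A call with a gripper value outside its range is refused whole. The fingers move at their own pace and stop on an object; "force" is the grip in N (left out, the last holds). Time passes only in rows, so rows that repeat a pose let the fingers close. It gives the time, the measured TCP pose, the force and the opening at its end, in the units of the state.
- get_state(): the state, without advancing time (a new reading comes with each control period).
- vision.snapshot(name): name is "side" or "top"; returns the picture (480x640x3 uint8, red, green, blue); there is no depth.
- vision.camera_model(name): a dict with "vfov" (degrees; the focal length in pixels is half the picture's height over the tangent of half this angle, whatever the lens; pixels are square), "cx", "cy" (the principal point, pixels), "k1" (the pictures are not rectified: a ray, as slopes to the right and down, at radius r is drawn at 1 + k1 r^2 times it, then the intrinsics apply), "world_to_cam" (4x4, takes a point from world to camera coordinates). Camera axes: x right, y up, looking along -z (the intrinsics and any distortion apply to the point x, -y, -z); pixel columns grow to the right and rows downward; lengths in m; the calibration is good to about 2 mm. A picture is of the moment at which its call begins. camera_model takes no time and is no camera call.
- r.finish_job(): hands the job in, once; it reports no verdict.
The state is a dict: "clock": time; "q": joint angles; "qd": joint speeds; "joint_torque": joint torques, N m; "tool_pos": TCP position; "eef_rot": TCP orientation; "contact_force": force on the tool from outside, world axes, zero at the start; "moment": the same for the moment, N m; "opening": opening from 0.0 (shut) to 1.0 (fully open).
Only numpy, scipy, OpenCV 4.12 (cv2) and the standard library are available. Lean on these libraries where they do the work, as an engineer would, in place of code of your own. Each camera call takes 0.05 s, during which the arm holds its last target.

## Working session

There is one attempt and no reset: what is moved stays moved. The work goes in short steps, Python scripts to look and compute and a tool call to move; the robot and the scene stay as the last step left them, time stands still between calls to the robot, and variables do not carry over. Pictures are saved under pics/ and viewed, and the job is handed in when it is done.

Besides the shell and the picture viewer there is one more tool, called as name(argument=value, ...), one argument or row to a line, values as JSON. play_rows: Moves the arm, as the interface text tells. Scaled input: -1 to 1 covers 300 mm each way for a shift and pi rad each way for a turn. Its arguments: {"type":"object","properties":{"deltas":{"type":"array"},"force":{"type":"number"}},"required":["deltas"]}

```bash
ls; mkdir -p pics
python3 - <<'E'
from plant import get_state, vision, r
import cv2
for n in ("side","top"):
    im=vision.snapshot(n); cv2.imwrite(f"pics/{n}0.png",im[:,:,::-1])
    print(n,vision.camera_model(n))
print(get_state(), r.nose_length)
E
```

```text
pics
side {'vfov': 53.170241856009476, 'cx': 317.2317878081886, 'cy': 237.44307994586856, 'k1': -0.11253192790532246, 'world_to_cam': array([[ 0.98577871, -0.16686752, -0.0198887 , -0.45437767],
       [ 0.13134369,  0.69122396,  0.71060416, -0.28110714],
       [-0.10482921, -0.70311071,  0.70331086, -0.89792982],
       [ 0.        ,  0.        ,  0.        ,  1.        ]])}
top {'vfov': 42.122904706930335, 'cx': 321.53660155185014, 'cy': 250.9481641319448, 'k1': -0.15416916425054114, 'world_to_cam': array([[-0.00916815, -0.9999402 , -0.00596142,  0.10396539],
       [ 0.99842078, -0.00948433,  0.05537135, -0.49447495],
       [-0.05542458, -0.00544435,  0.99844803, -1.63285086],
       [ 0.        ,  0.        ,  0.        ,  1.        ]])}
{'clock': 0.1, 'q': array([-1.08920731,  0.68992242, -0.19453502,  1.56626828,  0.15732277,
        0.90249514, -0.2151156 ]), 'qd': array([ 0.00140893, -0.00252403,  0.00081372, -0.00156122, -0.00049829,
        0.00047359, -0.00134616]), 'joint_torque': array([-3.61112667e-03, -5.28499675e+01, -1.27156276e+00, -1.53836238e+01,
       -5.25390578e-02,  2.00759176e-03,  5.40211784e-05]), 'tool_pos': array([0.27040459, 0.56286382, 0.25696914]), 'eef_rot': array([ 8.46431208e-01,  5.32497407e-01, -6.81970610e-04,  5.06123882e-04]), 'contact_force': array([ 1.15711655, -0.77582845, -0.64632231]), 'moment': array([0.05950973, 0.02035083, 0.0017179 ]), 'opening': 1.0021282103377263} 0.019
```

View pics/side0.png

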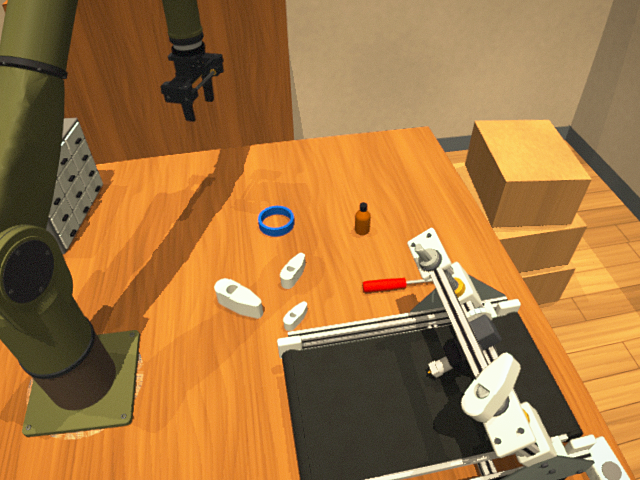

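View pics/top0.png

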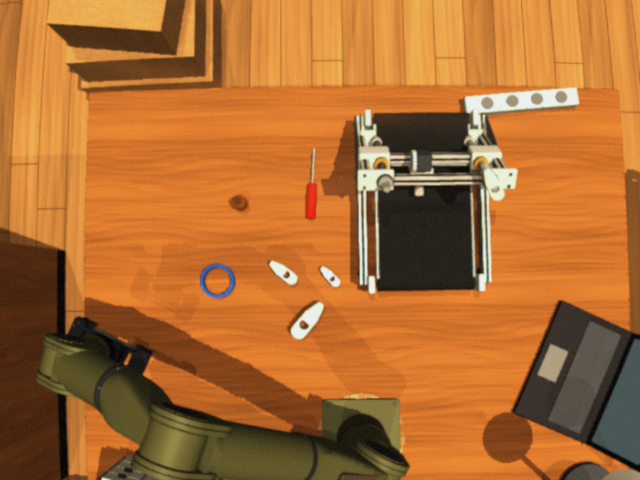

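Three white knobs lie loose, in the top view at (283,272), (330,276) and (307,320). I will measure each one and confirm with enlarged crops.

```bash
cat > h.py <<'E'
import numpy as np, cv2
from scipy.optimize import least_squares
from scipy.spatial.transform import Rotation as R
from plant import get_state, vision, r
M={n:vision.camera_model(n) for n in("side","top")}
def proj(n,P):
    m=M[n];P=np.atleast_2d(P);c=P@m["world_to_cam"][:3,:3].T+m["world_to_cam"][:3,3]
    s=np.c_[c[:,0],-c[:,1]]/(-c[:,2:]);r2=(s**2).sum(1,keepdims=True)
    f=240/np.tan(np.radians(m["vfov"])/2)
    return s*(1+m["k1"]*r2)*f+[m["cx"],m["cy"]]
def ray(n,uv):
    m=M[n];f=240/np.tan(np.radians(m["vfov"])/2)
    d=(np.array(uv,float)-[m["cx"],m["cy"]])/f;s=d.copy()
    for _ in range(30): s=d/(1+m["k1"]*(s@s))
    Rm=m["world_to_cam"][:3,:3];t=m["world_to_cam"][:3,3]
    v=Rm.T@np.array([s[0],-s[1],-1]);return -Rm.T@t,v/np.linalg.norm(v)
def onz(n,uv,z):
    o,v=ray(n,uv);return o+v*(z-o[2])/v[2]
def tri(us,ut):
    o1,a=ray("side",us);o2,b=ray("top",ut)
    t=np.linalg.lstsq(np.c_[a,-b],o2-o1,rcond=None)[0]
    p,q=o1+a*t[0],o2+b*t[1];return (p+q)/2,np.linalg.norm(p-q)
def crop(im,x0,y0,w,h,k,name,pts=None):
    c=cv2.resize(im[y0:y0+h,x0:x0+w,::-1],None,fx=k,fy=k,interpolation=cv2.INTER_CUBIC)
    if pts is not None:
        for p in pts:
            cv2.circle(c,(int((p[0]-x0+.5)*k),int((p[1]-y0+.5)*k)),2,(0,0,255),-1)
    cv2.imwrite("pics/"+name,c)
E
python3 - <<'E'
from h import *
s=cv2.imread("pics/side0.png")[:,:,::-1];t=cv2.imread("pics/top0.png")[:,:,::-1]
crop(s,200,240,120,100,6,"c_s.png");crop(t,255,245,100,100,6,"c_t.png")
crop(s,380,220,160,120,5,"p_s.png");crop(t,345,100,180,120,4,"p_t.png")
# blobs
for n,im,z in(("top",t,.034),):
    m=((im.min(2)>150)).astype(np.uint8);
    N,l,st,ce=cv2.connectedComponentsWithStats(m)
    for i in range(1,N):
        if 60<st[i,4]<2000 and 255<ce[i,0]<355 and 245<ce[i,1]<345:
            c=cv2.findContours((l==i).astype(np.uint8),0,1)[0][0]
            P=np.array([onz(n,p[0],z)[:2]*1000 for p in c],np.float32)
            print(ce[i],st[i,4],cv2.minAreaRect(P))
E
```

```text
[283.1130742  272.08127208] 283 ((441.339111328125, 200.7484130859375), (83.68091583251953, 30.36977195739746), 49.81304931640625)
[330.1  276.55] 180 ((428.7717590332031, 79.09992980957031), (64.46224212646484, 23.94523811340332), 44.44330978393555)
[306.84405458 320.78752437] 513 ((315.24066162109375, 137.86141967773438), (40.58698654174805, 112.89300537109375), 50.82982635498047)
```

View pics/c_s.png

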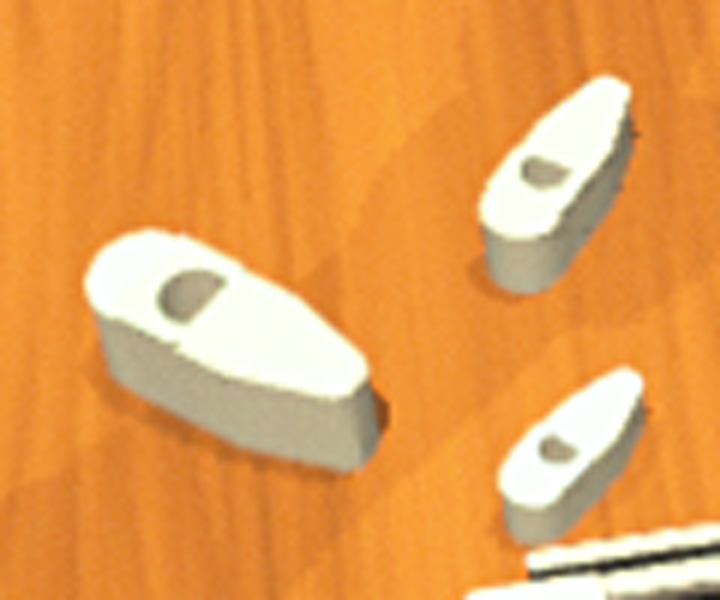

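View pics/c_t.png

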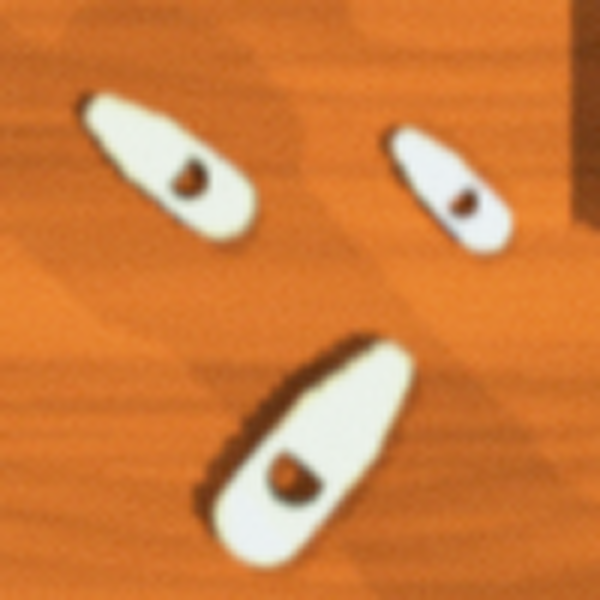

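View pics/p_s.png

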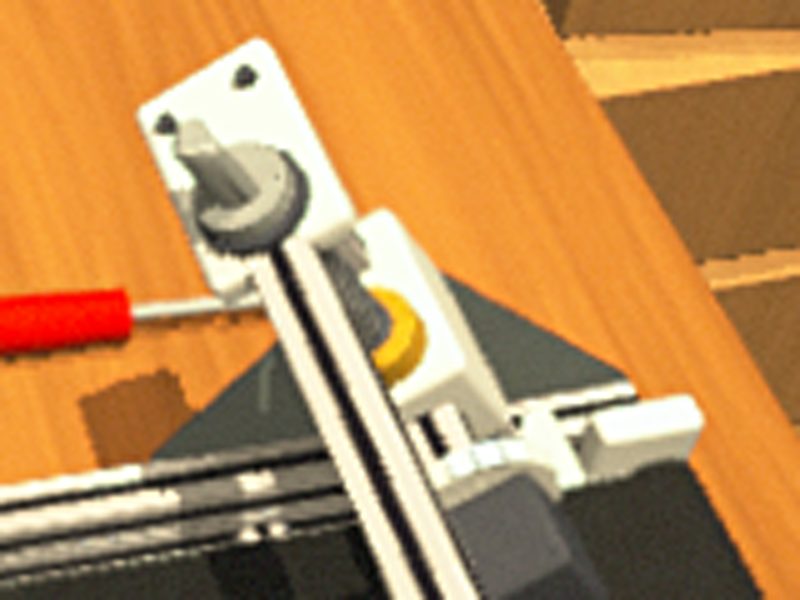

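View pics/p_t.png

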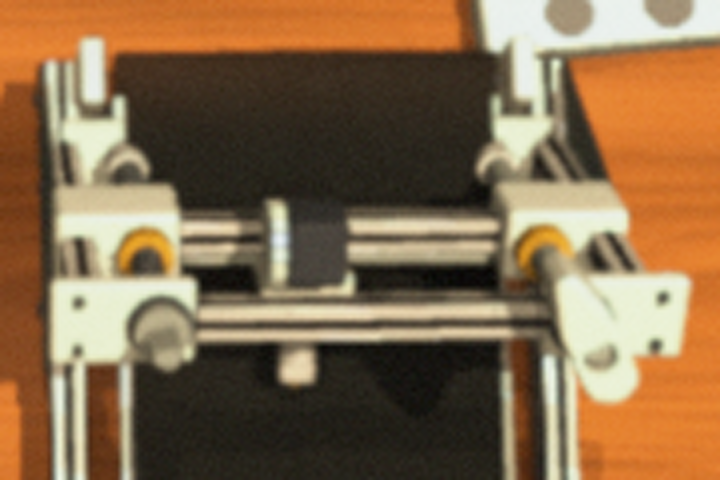

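The sizes come out at 84×30 mm for (283,272), 64×24 for (330,276) and 113×41 for (307,320). The middle-sized one, top (283,272) and side (293,271), fits 86×30 and is the one meant. Next I fit its pose, the printer pose and the screw angle on averaged pictures.

Run:
```python
from h import *
for n in("side","top"):
    a=np.mean([vision.snapshot(n).astype(np.float32) for _ in range(8)],0)
    np.save(f"avg_{n}.npy",a)
s=np.load("avg_side.npy").astype(np.uint8);t=np.load("avg_top.npy").astype(np.uint8)
crop(s,405,225,50,45,14,"q_s.png");crop(t,360,165,50,40,14,"q_t.png")
crop(s,270,310,60,50,10,"f_s.png");crop(t,350,265,150,40,5,"f_t.png")
for n in M:
    w=M[n]["world_to_cam"];print(n,-w[:3,:3].T@w[:3,3])
# knob corresponding blobs pts: bore guess
```

```text
side [ 0.39070821 -0.51285695  0.82224272]
top [0.40414717 0.09037959 1.65831626]
```

View pics/q_s.png

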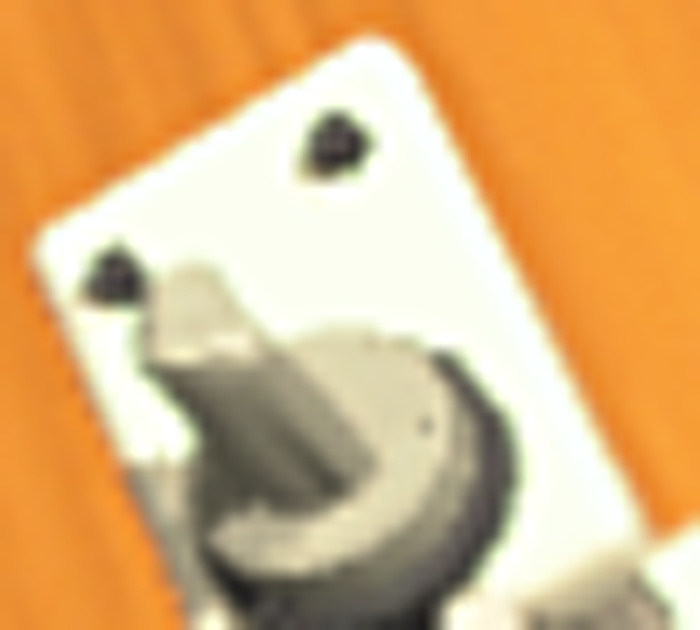

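View pics/q_t.png

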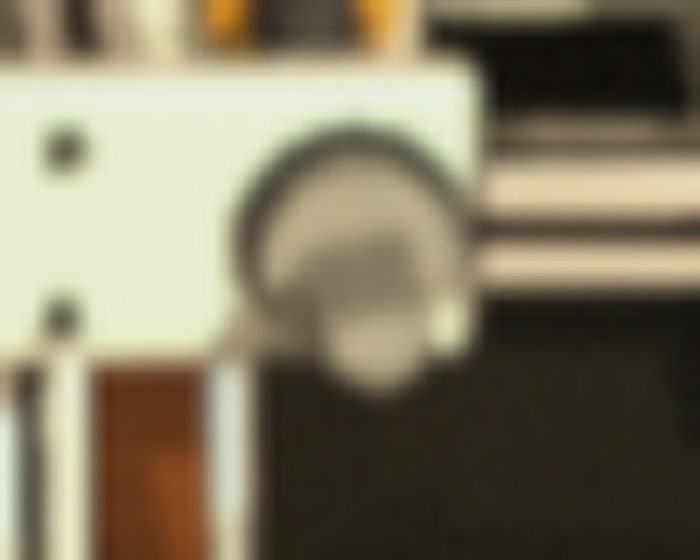

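View pics/f_t.png

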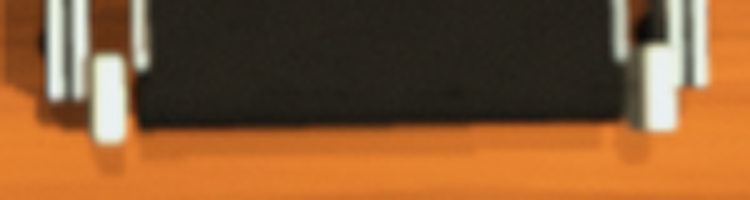

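Run:
```python
from h import *
print("seat guess",tri((427.7,257.0),(385.4,182)))
f=lambda x,y:(350+x/5-.5,265+y/5-.5)
a,b=onz("top",f(107,143),.09),onz("top",f(660,130),.09);print("feet",a,b,np.degrees(np.arctan2(b[0]-a[0],a[1]-b[1])))
a,b=onz("top",f(142,128),.081),onz("top",f(618,120),.081);print("belt",a,b,np.degrees(np.arctan2(b[0]-a[0],a[1]-b[1])))
t=np.load("avg_top.npy").astype(np.uint8);s=np.load("avg_side.npy").astype(np.uint8)
crop(t,355,155,90,60,8,"b_l.png");crop(t,435,155,90,60,8,"b_r.png")
crop(s,275,320,60,50,10,"f_s.png")
```

```text
seat guess (array([ 0.63252854, -0.04588409,  0.28098094]), np.float64(0.0019671800895590106))
feet [ 0.38389974 -0.02419054  0.09      ] [ 0.38691915 -0.30572451  0.09      ] 0.6144649512880004
belt [ 0.39117203 -0.04267226  0.081     ] [ 0.39222047 -0.28628001  0.081     ] 0.2465869882558427
```

View pics/b_l.png

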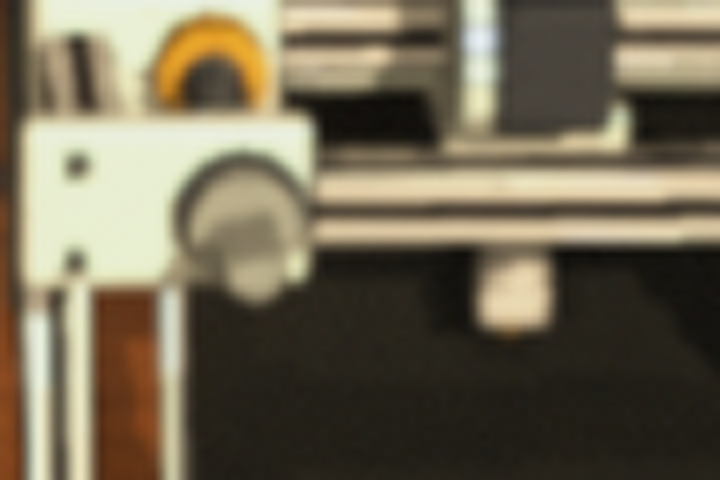

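View pics/b_r.png

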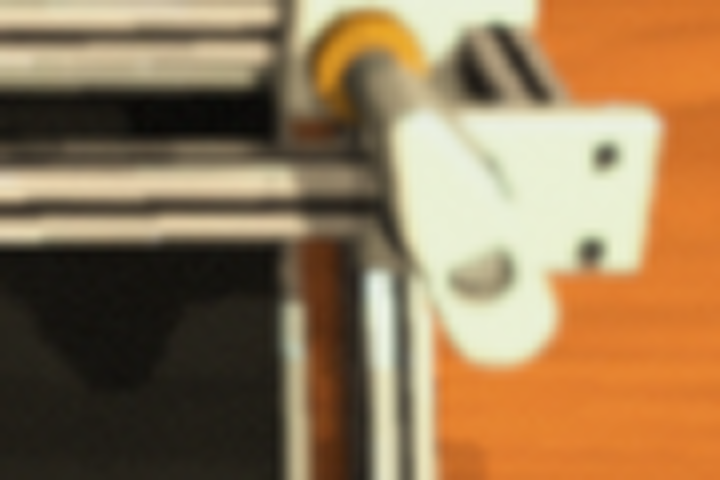

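Run:
```python
from h import *
L=lambda x,y:(355+x/8-.5,155+y/8-.5)
Q=lambda x,y:(435+x/8-.5,155+y/8-.5)
for pl,pr,z in(((76,163),(606,155),.28),((76,262),(592,250),.262),((22,288),(640,270),.26),((20,118),(660,112),.287)):
    a,b=onz("top",L(*pl),z),onz("top",Q(*pr),z);print((a+b)/2,a[1]-b[1],np.degrees(np.arctan2(b[0]-a[0],a[1]-b[1])))
# overlay: model lines for printer (x,y,yaw)
def axes(yaw):
    c,s=np.cos(np.radians(35)),np.sin(np.radians(35));Z=R.from_euler('z',yaw)
    return Z.apply([c,0,s]),Z.apply([0,1,0]),Z.apply([-s,0,c])
def ring(P,ax,rad,h,n=60):
    th=np.linspace(0,2*np.pi,n);return P+rad*(np.cos(th)[:,None]*ax[0]+np.sin(th)[:,None]*ax[1])+h*ax[2]
ax=axes(np.radians(0.5))
s=np.load("avg_side.npy").astype(np.uint8);t=np.load("avg_top.npy").astype(np.uint8)
org=np.array([.6885,-.1655,0])
P=org+R.from_euler('z',.5,degrees=True).apply([-.056,.120,.283]);print(P)
pts=np.r_[ring(P,ax,.016,0),ring(P,ax,.016,-.014),ring(P,ax,.009,0),ring(P,ax,.009,.026),ring(P,ax,.007,.030)]
crop(s,400,220,60,55,13,"o_s.png",proj("side",pts));crop(t,360,160,60,50,13,"o_t.png",proj("top",pts))
```

```text
[ 0.65077692 -0.1648863   0.28      ] 0.3325449594562875 0.22869267752813754
[ 0.62605308 -0.16542281  0.262     ] 0.3321611584207062 0.3662461337480543
[ 0.61982063 -0.16506695  0.26      ] 0.36199466392674245 0.5760834450743879
[ 0.66209844 -0.16397873  0.287     ] 0.36243387515514236 0.13430833922307467
[ 0.63145495 -0.04599326  0.283     ]
```

View pics/o_s.png

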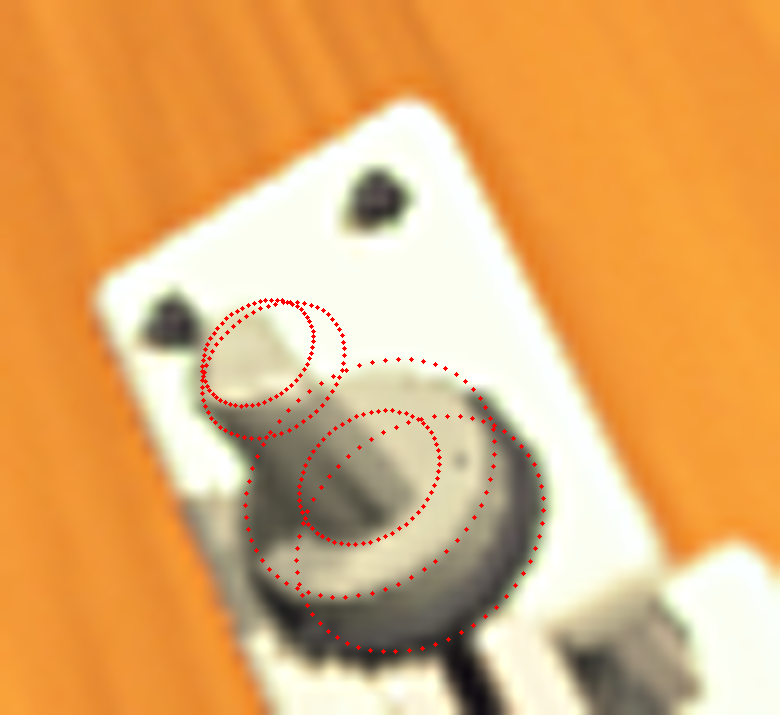

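View pics/o_t.png

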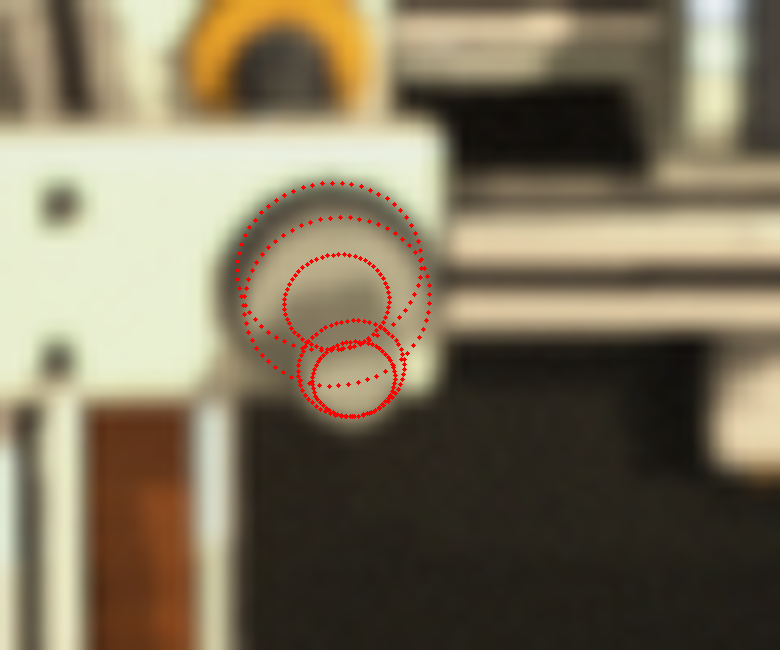

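```bash
cat >> h.py <<'E'
def axes(yaw):
    c,s=np.cos(np.radians(35)),np.sin(np.radians(35));Z=R.from_euler('z',yaw)
    return Z.apply([c,0,s]),Z.apply([0,1,0]),Z.apply([-s,0,c])
def D(P,ax,h,ang,k=1,rad=.009,fl=.0045,n=80):
    th=np.linspace(0,2*np.pi,n,endpoint=False)
    x=np.minimum(rad*np.cos(th),fl)*k;y=rad*np.sin(th)*k
    hw=np.sqrt(rad**2-fl**2)*k
    yy=np.linspace(-hw,hw,15);x=np.r_[x,np.full(15,fl*k)];y=np.r_[y,yy]
    ca,sa=np.cos(ang),np.sin(ang)
    return P+(x*ca-y*sa)[:,None]*ax[0]+(x*sa+y*ca)[:,None]*ax[1]+h*ax[2]
def edges(P,ax,ang):
    a=D(P,ax,0,ang);b=D(P,ax,.026,ang);c=D(P,ax,.03,ang,.78)
    e=[]
    for i in(-1,-15):
        for t in np.linspace(0,1,25): e.append(a[i]*(1-t)+b[i]*t)
    return np.r_[a,b,c,e]
E
python3 - <<'E'
from h import *
ax=axes(np.radians(0.4))
s=np.load("avg_side.npy").astype(np.uint8);t=np.load("avg_top.npy").astype(np.uint8)
P=np.array([.6317,-.0455,.282])
rows=[]
for a in(-30,-15,0,15,30,45):
    pts=edges(P,ax,np.radians(a))
    crop(s,408,232,30,30,9,"x.png",proj("side",pts));u=cv2.imread("pics/x.png")
    crop(t,372,172,26,26,9,"x.png",proj("top",pts));v=cv2.imread("pics/x.png")
    v=cv2.copyMakeBorder(v,0,u.shape[0]-v.shape[0],0,u.shape[1]-v.shape[1],0)
    c=np.vstack([u,v]);cv2.putText(c,str(a),(5,20),0,.7,(255,0,0),2);rows.append(c)
cv2.imwrite("pics/ang1.png",np.hstack(rows[:3])[:600,:800]);cv2.imwrite("pics/ang2.png",np.hstack(rows[3:])[:600,:800])
E
```

```text
(no output)
```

View pics/ang1.png

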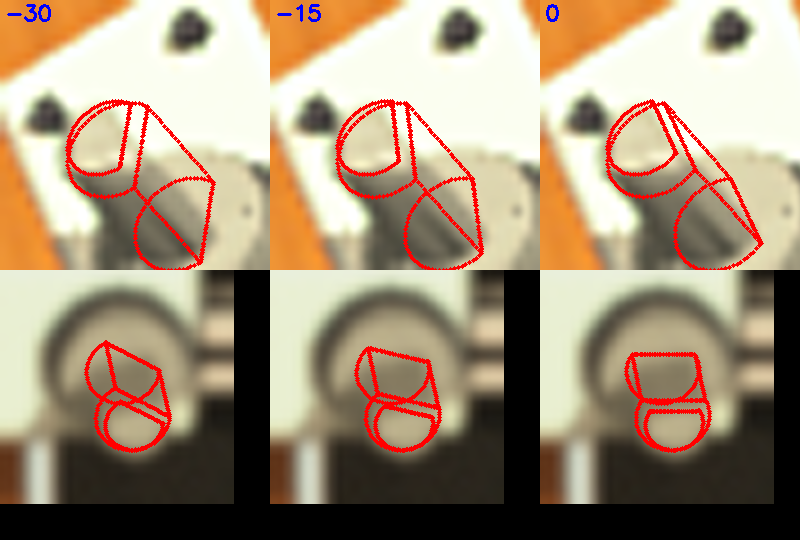

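View pics/ang2.png

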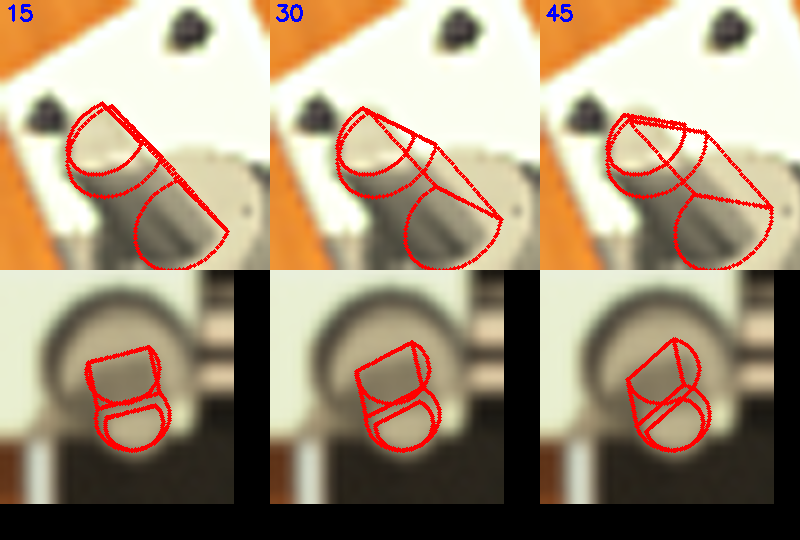

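Run:
```python
from h import *
ax=axes(np.radians(0.4))
s=np.load("avg_side.npy").astype(np.uint8);t=np.load("avg_top.npy").astype(np.uint8)
P=np.array([.6317,-.0455,.282])
for nm,im,x0,y0 in(("side",s,411,237),("top",t,374,174)):
    rows=[]
    for a in(None,8,16,24):
        pts=None if a is None else proj(nm,edges(P,ax,np.radians(a)))
        g=cv2.resize(im[y0:y0+25,x0:x0+25],None,fx=16,fy=16,interpolation=cv2.INTER_CUBIC)[:,:,::-1].copy()
        if pts is not None:
            for p in pts: g[tuple(np.clip(((p[::-1]-[y0,x0]+.5)*16).astype(int),0,399))]=(0,0,255)
        else: g=np.clip((g.astype(float)-60)*1.5,0,255).astype(np.uint8)
        rows.append(g)
    cv2.imwrite(f"pics/big_{nm}.png",cv2.resize(np.vstack([np.hstack(rows[:2]),np.hstack(rows[2:])]),(600,600),interpolation=cv2.INTER_AREA) if 0 else np.vstack([np.hstack(rows[:2]),np.hstack(rows[2:])])[:, :800][:800])
    g=cv2.imread(f"pics/big_{nm}.png");cv2.imwrite(f"pics/big_{nm}.png",cv2.resize(g,(600,600),interpolation=cv2.INTER_AREA))
```

```text
(no output)
```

View pics/big_side.png

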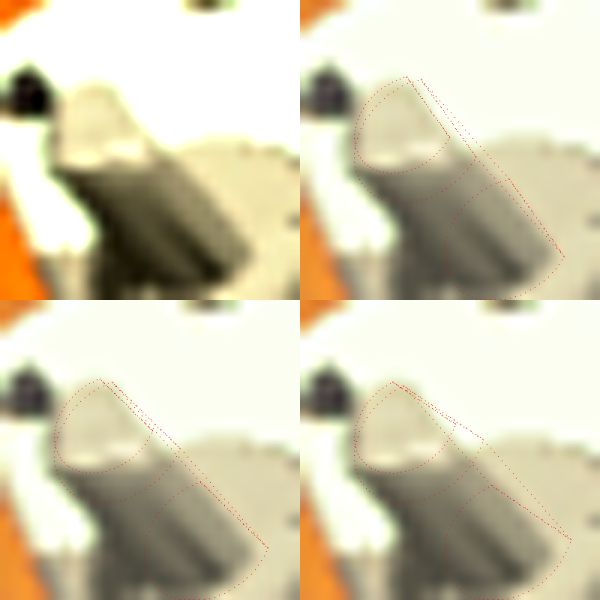

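View pics/big_top.png

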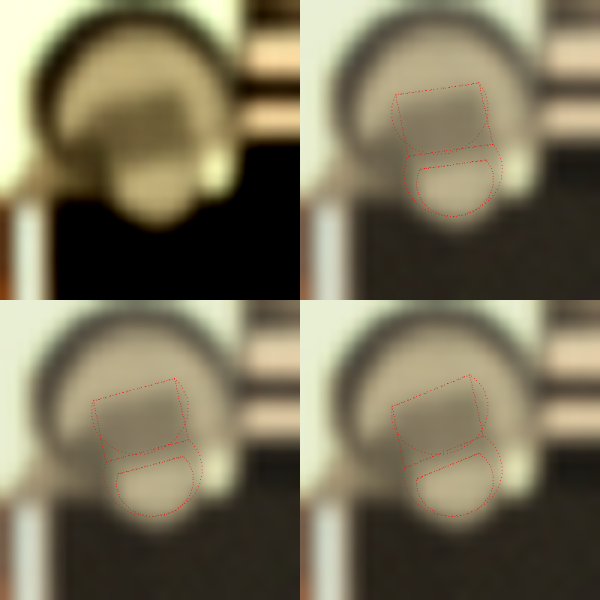

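```bash
cat > ov.py <<'E'
from h import *
def ov(P,ang,yaw,out,s=None,t=None):
    ax=axes(yaw)
    if s is None: s=np.load("avg_side.npy").astype(np.uint8);t=np.load("avg_top.npy").astype(np.uint8)
    row=[]
    for nm,im,x0,y0 in(("side",s,409,235),("top",t,371,171)):
        W=32
        g=cv2.resize(im[y0:y0+W,x0:x0+W],None,fx=12,fy=12,interpolation=cv2.INTER_CUBIC)[:,:,::-1].copy()
        th=np.linspace(0,2*np.pi,90)[:,None]
        ring=[P+.016*(np.cos(th)*ax[0]+np.sin(th)*ax[1])+h*ax[2] for h in(0,)]
        for p in proj(nm,np.r_[edges(P,ax,np.radians(ang)),ring[0]]):
            q=((p[::-1]-[y0,x0]+.5)*12).astype(int)
            if (q>=0).all() and (q<W*12).all(): g[q[0],q[1]]=(0,0,255)
        row.append(g)
    cv2.imwrite(out,np.hstack(row))
E
python3 -c "
from ov import *
ov(np.array([.6302,-.0455,.282]),12,.007,'pics/ov1.png')"
```

```text
(no output)
```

View pics/ov1.png

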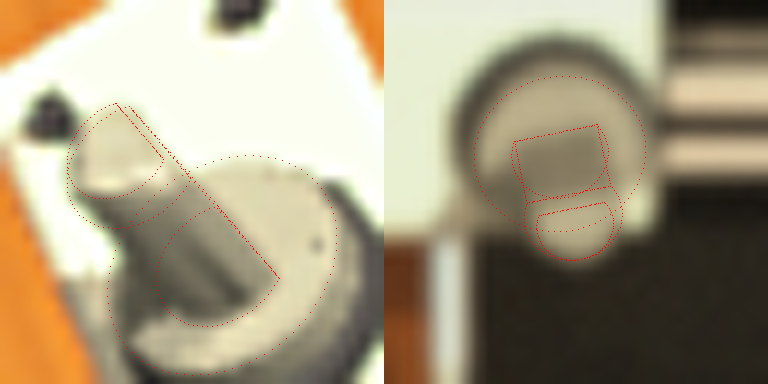

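```bash
cat >> h.py <<'E'
def knob_outline():
    th=np.linspace(np.pi/2,3*np.pi/2,25)
    # tail: rounded, width 30, ends at -32
    tail=np.c_[-17+15*np.cos(th),15*np.sin(th)]
    nose=np.array([[22,-15],[50,-7.5],[53.5,-4],[53.5,4],[50,7.5],[22,15]])
    return np.r_[tail,nose]/1000
E
python3 - <<'E'
from h import *
from scipy.optimize import minimize
O=knob_outline()
ims={n:np.load(f"avg_{n}.npy") for n in M}
roi={"side":(275,245,40,48),"top":(262,253,44,38)}
mask={}
for n,(x0,y0,w,h) in roi.items():
    c=ims[n][y0:y0+h,x0:x0+w];sat=(c.max(2)-c.min(2))/c.max(2)
    m=np.clip((0.55-sat)/.25,0,1);mask[n]=cv2.resize(m,None,fx=8,fy=8,interpolation=cv2.INTER_LINEAR)
    cv2.imwrite(f"pics/m_{n}.png",(mask[n]*255).astype(np.uint8))
def sil(n,p):
    x,y,a=p[0],p[1],p[2];c,s=np.cos(a),np.sin(a)
    xy=O@np.array([[c,s],[-s,c]])+[x,y]
    pts=np.r_[np.c_[xy,np.zeros(len(xy))],np.c_[xy,np.full(len(xy),.034)]]
    x0,y0,w,h=roi[n];q=(proj(n,pts)-[x0,y0]+.5)*8-.5
    m=np.zeros(mask[n].shape,np.uint8);cv2.fillConvexPoly(m,cv2.convexHull((q*16).astype(np.int32)),255,lineType=cv2.LINE_AA,shift=4)
    return m/255.
def fit(ns):
    f=lambda p:sum(np.abs(cv2.GaussianBlur(sil(n,p*[.01,.01,.1]),(0,0),4)-cv2.GaussianBlur(mask[n],(0,0),2)).sum() for n in ns)
    best=None
    for a in(.6,.85):
        rr=minimize(f,np.array([.435,.192,a])/[.01,.01,.1],method="Nelder-Mead",options=dict(initial_simplex=None,xatol=.001,fatol=.1,maxiter=600))
        if best is None or rr.fun<best.fun:best=rr
    return best.x*[.01,.01,.1],best.fun
for ns in(("side",),("top",),("side","top")):
    p,e=fit(ns);print(ns,p,np.degrees(p[2]),e)
for n in M:
    x0,y0,w,h=roi[n]
    c,s=np.cos(p[2]),np.sin(p[2]);B=np.r_[O,D(np.zeros(3),np.eye(3),0,0,1,.010,.0055)[:,:2]]
    xy=B@np.array([[c,s],[-s,c]])+p[:2]
    crop(ims[n].astype(np.uint8),x0,y0,w,h,10,f"k_{n}.png",proj(n,np.c_[xy,np.full(len(xy),.034)]))
a=cv2.imread("pics/k_side.png");b=cv2.imread("pics/k_top.png");H=max(a.shape[0],b.shape[0])
pad=lambda i:cv2.copyMakeBorder(i,0,H-i.shape[0],0,0,0)
cv2.imwrite("pics/k.png",cv2.resize(np.hstack([pad(a),pad(b)]),None,fx=.9,fy=.9))
E
```

```text
('side',) [0.43391851 0.19265772 0.92298541] 52.88316862538063 1757.5150993866941
('top',) [0.43409944 0.19346669 0.90715005] 51.97586910600949 2278.6597034238594
('side', 'top') [0.43404166 0.19308286 0.91919159] 52.66579886379763 4152.28929662449
```

View pics/k.png

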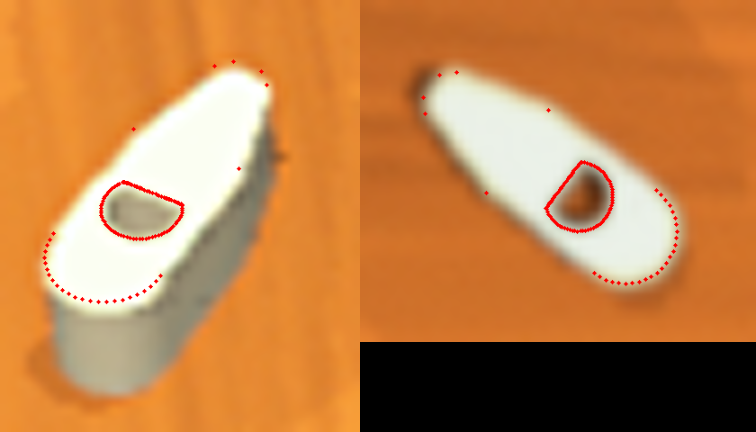

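The overlays match. The knob axis is at (0.434, 0.193) with its nose at 52.6°, the seat at about (0.630, −0.0455, 0.282) and the screw angle at about 12°. Next I work out the moves.

```bash
cat >> h.py <<'E'
KN=np.array([.4340,.1931]);KY=np.radians(52.5)
SEAT=np.array([.6303,-.0455,.282]);YAW=.007;SA=np.radians(12)
def Rgrasp(tilt=False,ang=SA):
    if not tilt:
        x=np.array([np.cos(KY),np.sin(KY),0]);z=np.array([0,0,1.])
    else:
        a=axes(YAW);x=a[0]*np.cos(ang)+a[1]*np.sin(ang);z=a[2]
    y=np.cross(z,x)
    # tool x=-knob y, tool z=-knob z, tool y = z x x
    tx,tz=-y,-z
    return R.from_matrix(np.c_[tx,np.cross(tz,tx),tz])
def row(pos,Rt,s=None):
    s=s or get_state();R0=R.from_quat(s["eef_rot"])
    d=R0.inv().apply(np.array(pos)-s["tool_pos"])/.3;w=(R0.inv()*Rt).as_rotvec()/np.pi
    print("row",np.round(d,4).tolist(),np.round(w,4).tolist(),"| dist %.1f mm ang %.1f"%(np.linalg.norm(d)*300,np.linalg.norm(w)*180))
def st():
    s=get_state();print("t%.2f"%s["clock"],"q",np.round(s["q"],2),"p",np.round(s["tool_pos"],4),"F",np.round(s["contact_force"],1),"M",np.round(s["moment"],2),"open %.3f"%s["opening"]);return s
E
python3 - <<'E'
from h import *
s=st()
print("bottle",onz("top",(238,207),.0),"tape",onz("top",(217,281),.02))
row([.434,.193,.12],Rgrasp())
E
```

```text
t0.90 q [-1.09  0.69 -0.19  1.57  0.16  0.9  -0.22] p [0.2706 0.5634 0.2578] F [-0.6  0.7  0.3] M [-0.04  0.02  0.02] open 1.002
bottle [0.61660967 0.32281444 0.        ] tape [0.41822915 0.37611239 0.02      ]
row [-0.8773, 1.0255, 0.4591] [-0.0, -0.0, 0.5658] | dist 427.6 mm ang 101.8
```

play_rows(
  deltas=[
    [[-0.4, -0.13, 0.15, 0.04, 0, 0, 0.06], [-0.4, -0.26, 0.3, 0.08, 0, 0, 0.12], [-0.4, -0.38, 0.45, 0.12, 0, 0, 0.18], [-0.4, -0.5, 0.6, 0.16, 0, 0, 0.24], [-0.4, -0.63, 0.74, 0.2, 0, 0, 0.3]],
  ],
  force=25,
)

```text
clock: 1.52
tool_pos: [0.39, 0.2956, 0.1977]
eef_rot: [0.996, 0.09, 0.001, -0.0]
contact_force: [0.7, 0.8, -0.7]
opening: 0.7
```

```bash
python3 -c "
from h import *
st();row([.434,.193,.12],Rgrasp())"
```

```text
t1.52 q [-0.76  0.61  0.03  2.04 -0.03  0.49 -0.53] p [0.39   0.2956 0.1977] F [ 0.7  0.8 -0.7] M [-0.    0.04  0.01] open 0.700
row [0.0827, 0.363, 0.259] [-0.0005, -0.0004, 0.2654] | dist 136.1 mm ang 47.8
```

play_rows(
  deltas=[
    [[-0.4, 0.02, 0.1, 0.06, 0, 0, 0.055], [-0.4, 0.04, 0.2, 0.12, 0, 0, 0.11], [-0.4, 0.06, 0.28, 0.19, 0, 0, 0.165], [-0.4, 0.083, 0.363, 0.26, 0, 0, 0.22], [-0.4, 0.083, 0.363, 0.26, 0, 0, 0.2654]],
  ],
)

```text
clock: 2.15
tool_pos: [0.4346, 0.1905, 0.1186]
eef_rot: [0.945, -0.326, 0.0, 0.0]
contact_force: [0.7, 0.6, 0.4]
opening: 0.7
```

```bash
python3 -c "
from h import *
st();row([.434,.193,.04],Rgrasp());row([.434,.193,.0245],Rgrasp())
for n in M: cv2.imwrite('pics/a_%s.png'%n,vision.snapshot(n)[:,:,::-1])
s=cv2.imread('pics/a_side.png')[:,:,::-1];crop(s,220,160,140,140,5,'a_sc.png')"
```

```text
t2.15 q [-0.59  0.76  0.13  2.14 -0.34  0.27 -0.83] p [0.4346 0.1905 0.1186] F [0.7 0.6 0.4] M [ 0.05  0.14 -0.01] open 0.700
row [-0.0071, -0.0054, 0.262] [0.0002, -0.0003, -0.0028] | dist 78.6 mm ang 0.5
row [-0.0071, -0.0054, 0.3136] [0.0002, -0.0003, -0.0028] | dist 94.1 mm ang 0.5
```

View pics/a_sc.png

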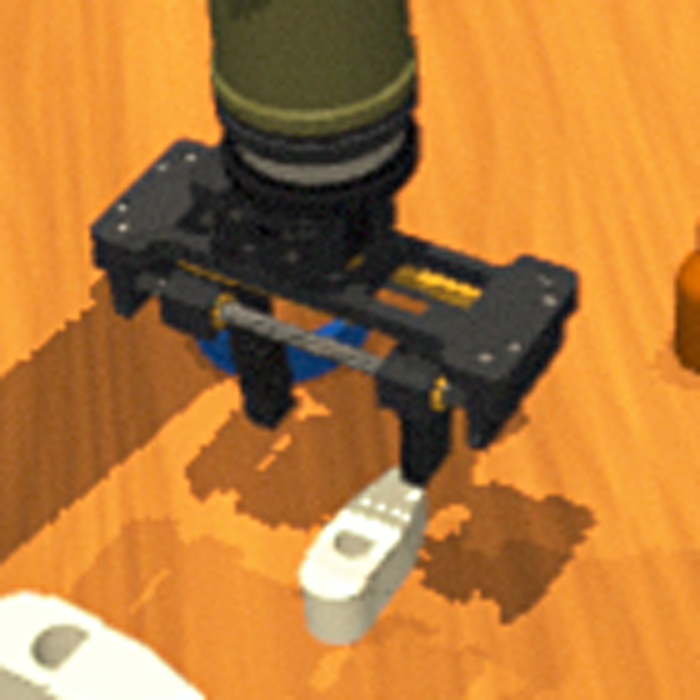

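The gripper stands aligned over the knob (crop (365,545)) with the jaws across its flats. Going down.

play_rows(
  deltas=[
    [[-0.4, -0.007, -0.005, 0.15, 0, 0, -0.003], [-0.4, -0.007, -0.005, 0.25, 0, 0, -0.003], [-0.4, -0.007, -0.005, 0.29, 0, 0, -0.003], [-0.4, -0.007, -0.005, 0.313, 0, 0, -0.003], [-0.4, -0.007, -0.005, 0.313, 0, 0, -0.003]],
  ],
)

```text
clock: 2.88
tool_pos: [0.4341, 0.1955, 0.0259]
eef_rot: [0.948, -0.317, 0.001, -0.001]
contact_force: [0.5, 0.1, -0.7]
opening: 0.703
```

```bash
python3 -c "
from h import *
st();row([.434,.193,.0245],Rgrasp())
s=vision.snapshot('side');crop(s,230,210,120,100,6,'g_sc.png')"
```

```text
t2.88 q [-0.53  0.95  0.02  2.15 -0.37  0.05 -0.79] p [0.4341 0.1955 0.0259] F [ 0.5  0.1 -0.7] M [-0.03  0.15  0.01] open 0.703
row [0.0046, 0.0068, 0.0048] [-0.0007, -0.0004, 0.0028] | dist 2.9 mm ang 0.5
```

View pics/g_sc.png

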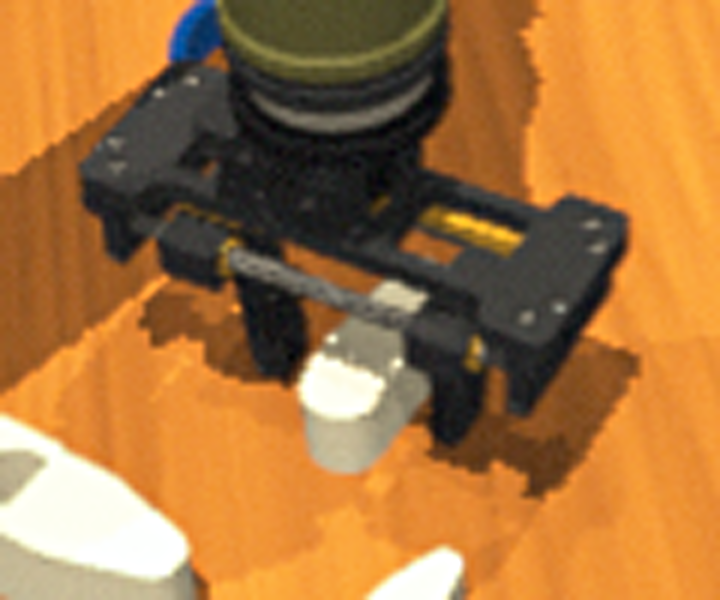

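play_rows(
  deltas=[
    [[-0.1, 0.004, 0, 0, 0, 0, 0], [0.3, 0.004, 0, 0, 0, 0, 0], [0.8, 0.004, 0, 0, 0, 0, 0], [0.8, 0.004, 0, 0, 0, 0, 0]],
  ],
  force=30,
)

```text
clock: 3.42
tool_pos: [0.4353, 0.1948, 0.0264]
eef_rot: [0.948, -0.317, 0.001, -0.001]
contact_force: [0.7, -0.1, 3.0]
opening: 0.337
```

```bash
python3 -c "
from h import *
s=st();print(R.from_quat(s['eef_rot']).as_matrix().round(4).tolist())
"
```

```text
t3.42 q [-0.53  0.94  0.02  2.15 -0.37  0.05 -0.79] p [0.4353 0.1948 0.0264] F [ 0.7 -0.1  3. ] M [-0.09  0.14  0.03] open 0.337
[[0.7987, -0.6017, 0.0029], [-0.6017, -0.7987, 0.0013], [0.0016, -0.0028, -1.0]]
```

```bash
cat >> h.py <<'E'
OFF=np.array([0,.0021,.0094])
def tcp_for(h,ang=SA,d=(0,0)):
    "TCP pose for knob_foot at height h above seat, d = lateral shift along seat-frame base x,y (angle 0 axes)"
    a=axes(YAW);Rt=Rgrasp(True,ang)
    return SEAT+a[2]*(h+.017)+a[0]*d[0]+a[1]*d[1]-Rt.apply(OFF),Rt
E
python3 -c "
from h import *
row([.45,.15,.33],Rgrasp())
p,Rt=tcp_for(.06);print(p);row(p,Rt)"
```

```text
row [0.1307, 0.0869, -1.012] [-0.0009, -0.0005, 0.0028] | dist 307.2 mm ang 0.5
[ 0.58242374 -0.04539851  0.35395293]
row [0.8753, 0.3413, -1.0914] [0.1667, 0.1059, 0.2184] | dist 432.0 mm ang 53.0
```

play_rows(
  deltas=[
    [[0.8, 0, 0, -0.1, 0, 0, 0], [0.8, 0, 0, -0.27, 0, 0, 0], [0.8, 0.1, 0.06, -0.47, 0.02, 0.01, 0.03], [0.8, 0.2, 0.12, -0.66, 0.05, 0.03, 0.07], [0.8, 0.3, 0.17, -0.85, 0.08, 0.05, 0.11]],
  ],
)

```text
clock: 4.05
tool_pos: [0.4723, 0.105, 0.2702]
eef_rot: [0.868, -0.474, 0.115, -0.096]
contact_force: [0.7, 0.4, -0.4]
opening: 0.339
```

```bash
python3 -c "
from h import *
st()
p,Rt=tcp_for(.06);print(p);row(p,Rt)"
```

```text
t4.05 q [-0.54  0.42  0.29  2.24 -0.41  0.22 -0.9 ] p [0.4723 0.105  0.2702] F [ 0.7  0.4 -0.4] M [-0.09  0.33 -0.05] open 0.339
[ 0.58242374 -0.04539851  0.35395293]
row [0.6465, -0.1033, -0.1884] [0.0868, 0.0538, 0.1068] | dist 204.4 mm ang 26.6
```

play_rows(
  deltas=[
    [[0.8, 0.12, -0.03, -0.08, 0.02, 0.01, 0.02], [0.8, 0.28, -0.06, -0.17, 0.04, 0.025, 0.05], [0.8, 0.44, -0.09, -0.188, 0.06, 0.04, 0.08], [0.8, 0.58, -0.1, -0.188, 0.087, 0.054, 0.107], [0.8, 0.6465, -0.1033, -0.1884, 0.087, 0.054, 0.107]],
  ],
)

```text
clock: 4.68
tool_pos: [0.5811, -0.0475, 0.3531]
eef_rot: [0.742, -0.6, 0.232, -0.19]
contact_force: [1.6, 0.1, -1.2]
opening: 0.341
```

```bash
python3 -c "
from h import *
st()
p,Rt=tcp_for(.06);row(p,Rt)
for n in M: cv2.imwrite('pics/b_%s.png'%n,vision.snapshot(n)[:,:,::-1])
"
```

```text
t4.67 q [-0.05  0.35  0.08  2.13 -0.63  0.07 -0.73] p [ 0.5811 -0.0475  0.3531] F [ 1.6  0.1 -1.2] M [-0.03  0.77  0.03] open 0.341
row [-0.0059, -0.0065, 0.0003] [0.0006, -0.0002, -0.0014] | dist 2.6 mm ang 0.3
```

View pics/b_side.png

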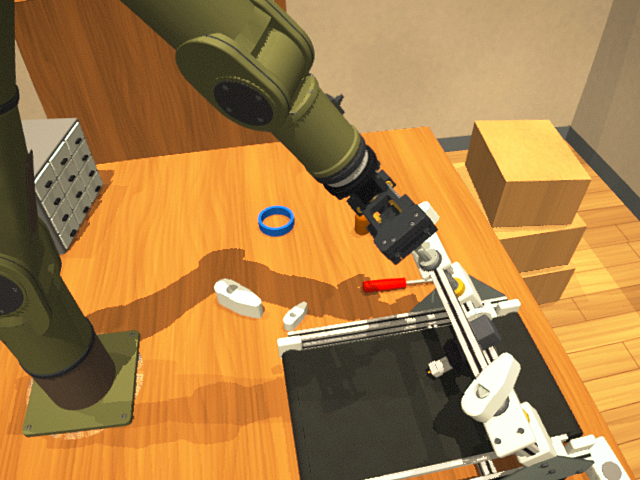

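View pics/b_top.png

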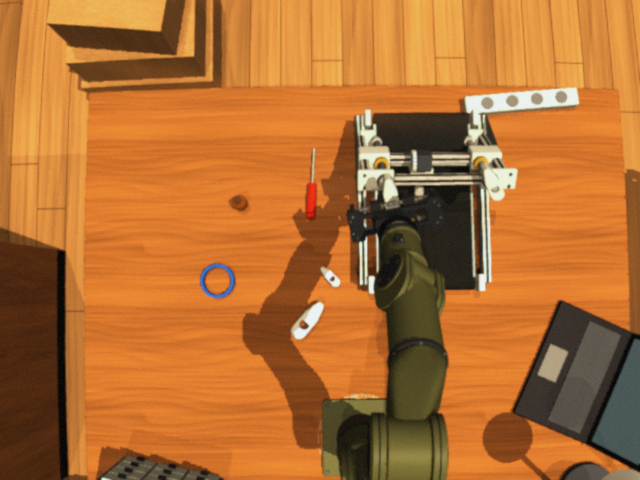

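```bash
cat > kv.py <<'E'
from h import *
def knob_now(s):
    Rt=R.from_quat(s["eef_rot"]);c=s["tool_pos"]+Rt.apply(OFF)
    m=Rt.as_matrix();return c,-m[:,1],-m[:,0],-m[:,2]
def show(out,ims=None,k=9):
    s=get_state();c,x,y,z=knob_now(s)
    O=knob_outline();Od=np.vstack([O[i]+(O[(i+1)%len(O)]-O[i])*t for i in range(len(O)) for t in np.linspace(0,1,12)])
    row=[]
    for nm,x0,y0 in(("side",395,215),("top",365,160)):
        im=vision.snapshot(nm)
        W=44
        g=cv2.resize(im[y0:y0+W,x0:x0+W],None,fx=k,fy=k,interpolation=cv2.INTER_CUBIC)[:,:,::-1].copy()
        b=D(np.zeros(3),np.eye(3),0,0,1,.010,.0055)[:,:2]
        for h,col in((.017,(0,0,255)),(-.017,(255,0,0))):
            P=c+np.r_[Od,b][:,:1]*x+np.r_[Od,b][:,1:]*y+h*z
            for p in proj(nm,P):
                q=((p[::-1]-[y0,x0]+.5)*k).astype(int)
                if (q>=0).all() and (q<W*k).all(): g[q[0],q[1]]=col
        row.append(g)
    cv2.imwrite(out,np.hstack(row))
E
python3 -c "
from kv import *
show('pics/kv1.png')"
```

```text
(no output)
```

View pics/kv1.png

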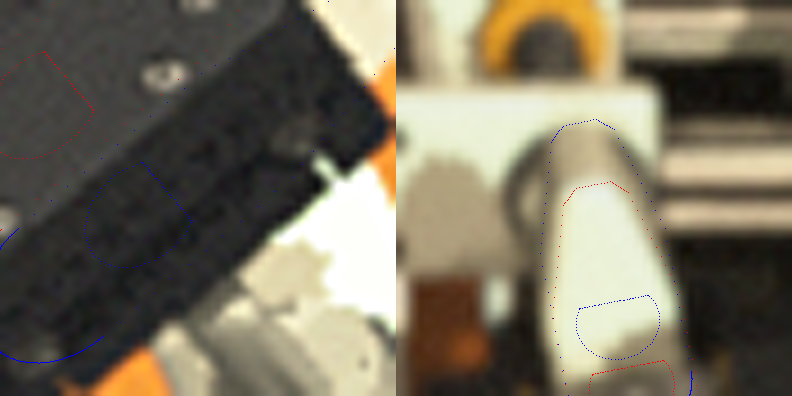

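The knob outline predicted from the grasp matches the top picture, with the nose tip at crop (590,125). In the side view the gripper hides it. Lowering to just above the screw tip.

```bash
python3 -c "
from h import *
for h in(.045,.036):
    p,Rt=tcp_for(h);row(p,Rt)"
```

```text
row [0.0016, -0.0025, 0.0499] [0.0002, 0.0, -0.0002] | dist 15.0 mm ang 0.1
row [0.0016, -0.0025, 0.0799] [0.0002, 0.0, -0.0002] | dist 24.0 mm ang 0.1
```

play_rows(
  deltas=[
    [[0.8, 0.0016, -0.0025, 0.03, 0, 0, 0], [0.8, 0.0016, -0.0025, 0.055, 0, 0, 0], [0.8, 0.0016, -0.0025, 0.08, 0, 0, 0], [0.8, 0.0016, -0.0025, 0.08, 0, 0, 0]],
  ],
)

```text
clock: 5.38
tool_pos: [0.5969, -0.0441, 0.3351]
eef_rot: [0.744, -0.598, 0.23, -0.189]
contact_force: [-0.5, -0.3, -0.4]
opening: 0.337
```

```bash
python3 -c "
from kv import *
st()
for h in(.036,.030,.024):
    p,Rt=tcp_for(h);row(p,Rt)
show('pics/kv2.png')"
```

```text
t5.38 q [-0.05  0.4   0.07  2.11 -1.    0.04 -0.36] p [ 0.5969 -0.0441  0.3351] F [-0.5 -0.3 -0.4] M [0.03 0.73 0.01] open 0.337
row [0.0033, 0.0042, 0.001] [0.0016, 0.0008, -0.0004] | dist 1.6 mm ang 0.3
row [0.0033, 0.0041, 0.021] [0.0016, 0.0008, -0.0004] | dist 6.5 mm ang 0.3
row [0.0034, 0.004, 0.041] [0.0016, 0.0008, -0.0004] | dist 12.4 mm ang 0.3
```

View pics/kv2.png

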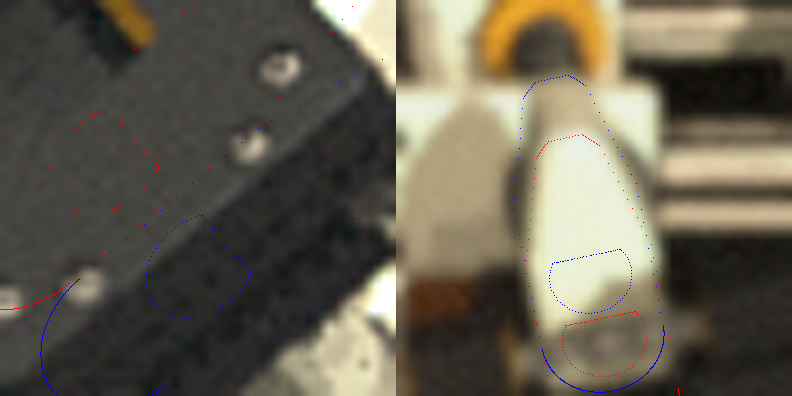

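Joint 5 (−1.00) and joint 6 (0.04) now sit on their limits, because this straight-down grasp lines the tool up with the forearm. Forcing it from here is risky. The jaws grip parallel flats, so I can tilt the tool about the jaw axis. I'll put the knob back on the bench and grip it again with the hand leaned 25° towards the nose, so the wrist bends well clear of its limits when seating.

```bash
python3 -c "
from h import *
print(get_state()['q'].round(4))
row([.53,.03,.38],Rgrasp(True))
row([.4353,.1948,.15],Rgrasp())"
```

```text
[-0.0475  0.399   0.0689  2.1136 -1.0006  0.043  -0.3624]
row [-0.265, 0.0447, -0.2468] [0.0013, 0.0006, -0.0016] | dist 109.5 mm ang 0.4
row [-0.9453, 0.6115, 0.2061] [-0.1674, -0.1038, -0.2172] | dist 343.4 mm ang 52.8
```

play_rows(
  deltas=[
    [[0.8, 0, 0, -0.06, 0, 0, 0], [0.8, 0, 0, -0.2, 0, 0, 0], [0.8, -0.15, 0.05, -0.25, -0.02, -0.01, -0.03], [0.8, -0.33, 0.11, -0.25, -0.06, -0.04, -0.08], [0.8, -0.5, 0.2, -0.2, -0.1, -0.06, -0.13]],
  ],
)

```text
clock: 6.1
tool_pos: [0.4879, 0.0916, 0.3355]
eef_rot: [0.872, -0.467, 0.115, -0.094]
contact_force: [1.6, 1.2, -0.7]
opening: 0.338
```

```bash
python3 -c "
from h import *
st()
row([.4353,.1948,.13],Rgrasp())"
```

```text
t6.10 q [-0.79  0.38  0.71  2.11 -0.56  0.49 -0.67] p [0.4879 0.0916 0.3355] F [ 1.6  1.2 -0.7] M [-0.02  0.34 -0.  ] open 0.338
row [-0.4592, 0.1367, 0.6236] [-0.0808, -0.0507, -0.1039] | dist 235.9 mm ang 25.4
```

play_rows(
  deltas=[
    [[0.8, -0.13, 0.04, 0.16, -0.025, -0.015, -0.03], [0.8, -0.25, 0.07, 0.32, -0.05, -0.03, -0.06], [0.8, -0.36, 0.1, 0.48, -0.08, -0.05, -0.09], [0.8, -0.459, 0.137, 0.624, -0.081, -0.051, -0.104], [0.8, -0.459, 0.137, 0.624, -0.081, -0.051, -0.104]],
  ],
)

```text
clock: 6.72
tool_pos: [0.4325, 0.1964, 0.1275]
eef_rot: [0.947, -0.321, -0.004, 0.001]
contact_force: [0.6, -0.2, 0.3]
opening: 0.34
```

```bash
python3 -c "
from h import *
st()
row([.4353,.1948,.05],Rgrasp())
row([.4353,.1948,.0275],Rgrasp())"
```

```text
t6.72 q [-0.72  0.77  0.33  2.13 -0.7   0.36 -0.46] p [0.4325 0.1964 0.1275] F [ 0.6 -0.2  0.3] M [-0.1   0.13 -0.03] open 0.340
row [0.012, -0.0026, 0.2582] [0.0015, 0.002, 0.0002] | dist 77.5 mm ang 0.4
row [0.0125, -0.003, 0.3332] [0.0015, 0.002, 0.0002] | dist 100.0 mm ang 0.4
```

play_rows(
  deltas=[
    [[0.8, 0.012, -0.003, 0.14, 0.0015, 0.002, 0], [0.8, 0.012, -0.003, 0.25, 0.0015, 0.002, 0], [0.8, 0.012, -0.003, 0.3, 0.0015, 0.002, 0], [0.8, 0.012, -0.003, 0.325, 0.0015, 0.002, 0], [0.8, 0.012, -0.003, 0.332, 0.0015, 0.002, 0]],
  ],
)

```text
clock: 7.35
tool_pos: [0.4363, 0.1945, 0.0289]
eef_rot: [0.947, -0.322, 0.001, -0.0]
contact_force: [0.7, -0.1, -1.2]
opening: 0.34
```

```bash
python3 -c "
from h import *
st()
row([.4353,.1948,.0268],Rgrasp())"
```

```text
t7.35 q [-0.56  0.94  0.07  2.15 -0.82  0.08 -0.36] p [0.4363 0.1945 0.0289] F [ 0.7 -0.1 -1.2] M [-0.04  0.15  0.01] open 0.340
row [-0.0034, 0.0012, 0.0069] [-0.0005, -0.0006, -0.0005] | dist 2.3 mm ang 0.2
```

play_rows(
  deltas=[
    [[0.8, 0, 0, 0.006, 0, 0, 0], [0.8, 0, 0, 0.007, 0, 0, 0], [0.1, 0, 0, 0.007, 0, 0, 0], [-0.4, 0, 0, 0.007, 0, 0, 0], [-0.4, 0, 0, 0.007, 0, 0, 0]],
  ],
)

```text
clock: 7.98
tool_pos: [0.4364, 0.1945, 0.0268]
eef_rot: [0.947, -0.322, 0.001, -0.0]
contact_force: [0.5, -0.1, 0.8]
opening: 0.65
```

```bash
cat >> h.py <<'E'
def tilt(Rt,deg):
    "lean the hand towards the nose by deg about the jaw axis (tool x)"
    a=R.from_rotvec([np.radians(deg),0,0]); b=R.from_rotvec([-np.radians(deg),0,0])
    nose=-Rt.as_matrix()[:,1]
    # want tool z to gain a component along -nose
    return max((Rt*a,Rt*b),key=lambda q:-(q.as_matrix()[:,2]@nose))
E
python3 -c "
from h import *
st()
Rt=tilt(Rgrasp(),25);print(Rt.as_matrix()[:,2])
row([.434,.193,.10],Rt)
"
```

```text
t7.97 q [-0.56  0.95  0.07  2.15 -0.82  0.07 -0.36] p [0.4364 0.1945 0.0268] F [ 0.5 -0.1  0.8] M [-0.05  0.15 -0.04] open 0.650
[-0.2572737  -0.33528561 -0.90630779]
row [-0.0026, 0.0084, -0.2439] [-0.1394, -0.0005, -0.0006] | dist 73.2 mm ang 25.1
```

play_rows(
  deltas=[
    [[-0.4, 0, 0, -0.06, -0.045, 0, 0], [-0.4, 0, 0.007, -0.09, -0.09, 0, 0], [-0.4, 0, 0.007, -0.07, -0.139, 0, 0], [-0.4, 0, 0.007, -0.03, -0.139, 0, 0], [-0.4, 0, 0.007, 0, -0.139, 0, 0]],
  ],
)

```text
clock: 8.6
tool_pos: [0.4341, 0.1917, 0.0259]
eef_rot: [0.924, -0.315, -0.069, 0.204]
contact_force: [-0.8, -0.4, 0.7]
opening: 0.698
```

```bash
python3 -c "
from h import *
s=st()
row([.4351,.1928,.027],tilt(Rgrasp(),25))
im=vision.snapshot('side');crop(im,230,200,120,100,6,'g2.png')
im=vision.snapshot('top');crop(im,240,230,110,90,7,'g2t.png')"
```

```text
t8.60 q [-0.95  1.17  0.66  1.82 -0.62  0.81 -0.63] p [0.4341 0.1917 0.0259] F [-0.8 -0.4  0.7] M [ 0.23 -0.14  0.  ] open 0.698
row [0.0006, -0.0029, -0.0055] [-0.0007, 0.0001, -0.001] | dist 1.9 mm ang 0.2
```

View pics/g2.png

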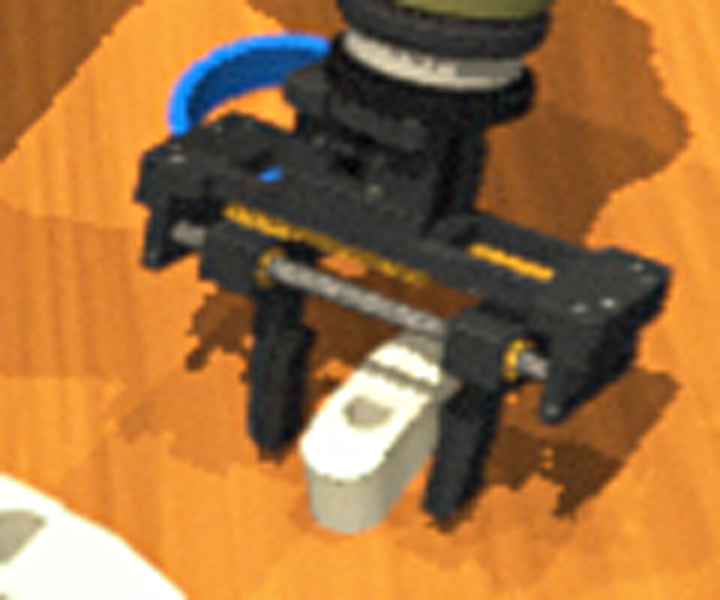

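View pics/g2t.png

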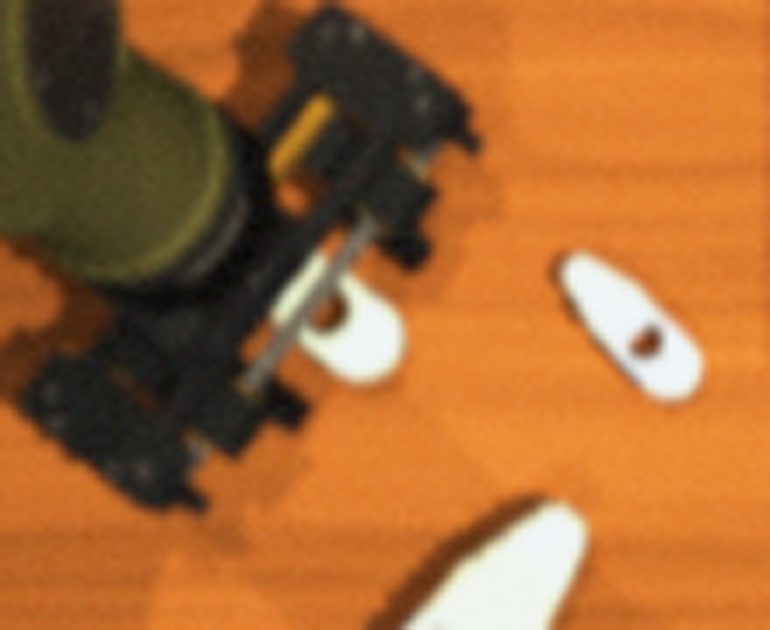

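```bash
python3 -c "
from h import *
row([.4366,.1948,.027],tilt(Rgrasp(),25))"
```

```text
row [0.0003, -0.0133, -0.0088] [-0.0003, 0.0007, -0.0015] | dist 4.8 mm ang 0.3
```

play_rows(
  deltas=[
    [[-0.4, 0, -0.0133, -0.0088, 0, 0, -0.001], [-0.3, 0, -0.0133, -0.0088, 0, 0, -0.001], [0.3, 0, -0.0133, -0.0088, 0, 0, -0.001], [0.8, 0, -0.0133, -0.0088, 0, 0, -0.001], [0.8, 0, -0.0133, -0.0088, 0, 0, -0.001]],
  ],
  force=30,
)

```text
clock: 9.32
tool_pos: [0.4365, 0.1949, 0.027]
eef_rot: [0.924, -0.315, -0.07, 0.204]
contact_force: [0.8, 0.4, 2.5]
opening: 0.336
```

```bash
python3 -c "
from h import *
s=st();m=R.from_quat(s['eef_rot']).as_matrix();print(m.round(4).tolist())
print('nose yaw',np.degrees(np.arctan2(m[0,0],-m[1,0])), 'tilt',np.degrees(np.arccos(-m[2,2])),'axis z',m[2,0])
im=vision.snapshot('side');crop(im,230,200,120,100,6,'g3.png')
im=vision.snapshot('top');crop(im,240,230,110,90,7,'g3t.png')"
```

```text
t9.32 q [-0.95  1.17  0.66  1.8  -0.61  0.83 -0.63] p [0.4365 0.1949 0.027 ] F [0.8 0.4 2.5] M [ 0.17 -0.01  0.03] open 0.336
[[0.792, -0.5531, -0.2585], [-0.6105, -0.7184, -0.3333], [-0.0013, 0.4218, -0.9067]]
nose yaw 52.37145018367111 tilt 24.949982933780156 axis z -0.0013249453791556731
```

View pics/g3.png

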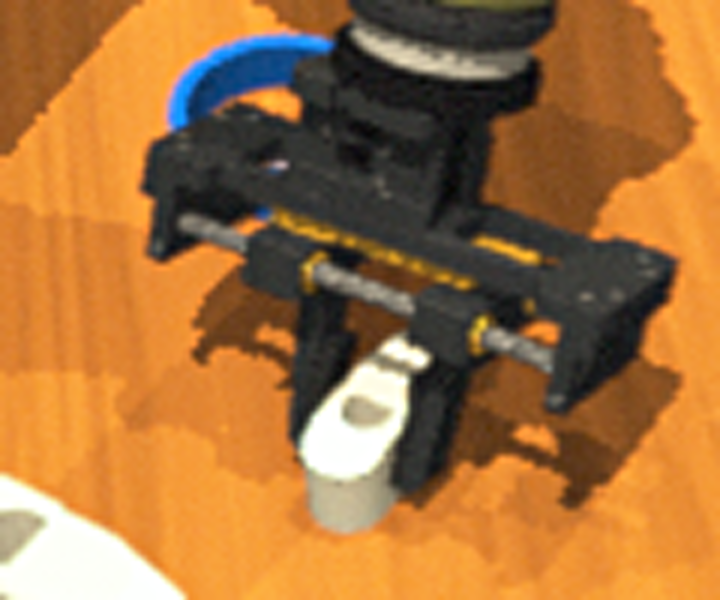

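View pics/g3t.png

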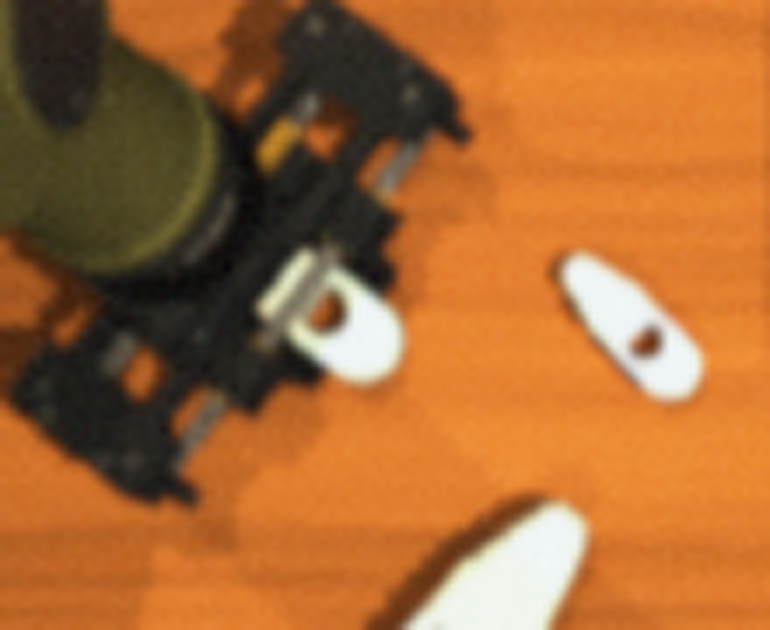

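Run:
```python
from h import *
ims={n:vision.snapshot(n) for n in M}
O=knob_outline();Od=np.vstack([O[i]+(O[(i+1)%len(O)]-O[i])*t for i in range(len(O)) for t in np.linspace(0,1,6)])
B=np.r_[Od,D(np.zeros(3),np.eye(3),0,0,1,.010,.0055)[:,:2]]
a=np.radians(52.4);c,s=np.cos(a),np.sin(a)
xy=B@np.array([[c,s],[-s,c]])+[.4351,.1928]
P=np.c_[xy,np.full(len(xy),.034)]
g=[]
for n,x0,y0 in(("side",270,240),("top",268,255)):
    k=10;W=40
    i=cv2.resize(ims[n][y0:y0+W,x0:x0+W],None,fx=k,fy=k,interpolation=cv2.INTER_CUBIC)[:,:,::-1].copy()
    for p in proj(n,P):
        q=((p[::-1]-[y0,x0]+.5)*k).astype(int)
        if (q>=0).all() and (q<W*k).all(): i[q[0],q[1]]=(0,0,255)
    g.append(i)
cv2.imwrite("pics/g4.png",np.hstack(g))
```

```text
(no output)
```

View pics/g4.png

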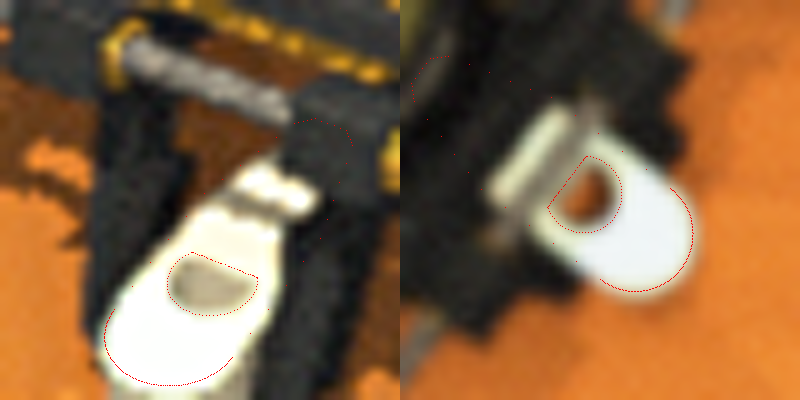

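```bash
cat >> h.py <<'E'
_m=np.array([[0.792,-0.5531,-0.2585],[-0.6105,-0.7184,-0.3333],[-0.0013,0.4218,-0.9067]])
_R0=R.from_matrix(_m)
_y=-_m[:,0]*[1,1,0];_y/=np.linalg.norm(_y);_K=R.from_matrix(np.c_[np.cross(_y,[0,0,1]),_y,[0,0,1]])
RK=_R0.inv()*_K                       # knob in tool
OFF=_R0.inv().apply(np.array([.4351,.1928,.017])-[.4365,.1949,.027])
def tcp_for(h,ang=SA,d=(0,0)):
    a=axes(YAW);x=a[0]*np.cos(ang)+a[1]*np.sin(ang);Kt=R.from_matrix(np.c_[x,np.cross(a[2],x),a[2]])
    Rt=Kt*RK.inv()
    return SEAT+a[2]*(h+.017)+a[0]*d[0]+a[1]*d[1]-Rt.apply(OFF),Rt
def foot(s=None):
    "knob foot in seat frame (mm), and knob angle / tilt error"
    s=s or get_state();Rt=R.from_quat(s["eef_rot"]);K=(Rt*RK).as_matrix()
    f=s["tool_pos"]+Rt.apply(OFF)-.017*K[:,2]-SEAT;a=axes(YAW)
    Fs=[s["contact_force"]@v for v in a]
    print("foot xyz mm",np.round([f@v*1000 for v in a],2),"ang %.1f"%np.degrees(np.arctan2(K[:,0]@a[1],K[:,0]@a[0])),"tilt %.2f"%np.degrees(np.arccos(min(1,K[:,2]@a[2]))),"F seat axes",np.round(Fs,1))
E
sed -i 's/Rt=R.from_quat(s\["eef_rot"\]);c=s\["tool_pos"\]+Rt.apply(OFF)/Rt=R.from_quat(s["eef_rot"]);c=s["tool_pos"]+Rt.apply(OFF)/; s/m=Rt.as_matrix();return c,-m\[:,1\],-m\[:,0\],-m\[:,2\]/m=(Rt*RK).as_matrix();return c,m[:,0],m[:,1],m[:,2]/' kv.py
python3 -c "
from h import *
print(OFF,RK.as_euler('xyz',degrees=True))
p,Rt=tcp_for(.055);print(p,Rt.as_matrix()[:,2]);row(p,Rt)"
```

```text
[ 0.00018661 -0.00193495  0.01012873] [179.92318779  24.94841633 -90.00156417]
[ 0.58525098 -0.04512236  0.35056247] [ 0.18247879 -0.08523338 -0.97950843]
row [0.8797, 0.7554, -0.8391] [0.1686, 0.0046, 0.239] | dist 429.4 mm ang 52.7
```

```bash
python3 -c "
from h import *
p,Rt=tcp_for(.055);s=get_state()
from scipy.spatial.transform import Slerp
S=Slerp([0,1],R.concatenate([R.from_quat(s['eef_rot']),Rt]))
for pos,f in(([.4365,.1949,.06],0),([.4365,.1949,.12],.1),([.45,.17,.18],.25),([.46,.14,.235],.4),([.475,.105,.285],.55)): row(pos,S(f))"
```

```text
row [-0.0002, 0.0462, -0.0996] [0.0, 0.0, 0.0] | dist 32.9 mm ang 0.0
row [-0.0005, 0.1306, -0.2809] [0.0169, 0.0005, 0.0239] | dist 92.9 mm ang 5.3
row [0.0855, 0.2498, -0.4462] [0.0421, 0.0012, 0.0598] | dist 155.5 mm ang 13.2
row [0.1727, 0.3805, -0.5877] [0.0674, 0.0019, 0.0956] | dist 216.3 mm ang 21.1
row [0.2834, 0.507, -0.7128] [0.0927, 0.0026, 0.1315] | dist 275.8 mm ang 29.0
```

play_rows(
  deltas=[
    [[0.8, 0, 0.046, -0.1, 0, 0, 0], [0.8, 0, 0.13, -0.28, 0.017, 0, 0.024], [0.8, 0.085, 0.25, -0.446, 0.042, 0.001, 0.06], [0.8, 0.173, 0.38, -0.588, 0.067, 0.002, 0.096], [0.8, 0.283, 0.507, -0.713, 0.093, 0.003, 0.132]],
  ],
)

```text
clock: 10.15
tool_pos: [0.4739, 0.1073, 0.2826]
eef_rot: [0.859, -0.505, 0.024, 0.079]
contact_force: [0.9, 1.1, -0.5]
opening: 0.339
```

```bash
python3 -c "
from h import *
st()
p,Rt=tcp_for(.055);row(p,Rt)"
```

```text
t10.15 q [-0.96  0.71  1.    1.92 -0.55  0.92 -0.77] p [0.4739 0.1073 0.2826] F [ 0.9  1.1 -0.5] M [ 0.19 -0.03 -0.01] open 0.339
row [0.648, -0.0555, -0.1563] [0.0744, 0.0019, 0.1062] | dist 200.7 mm ang 23.3
```

play_rows(
  deltas=[
    [[0.8, 0.1, -0.02, -0.1, 0.02, 0, 0.025], [0.8, 0.27, -0.05, -0.156, 0.045, 0.001, 0.06], [0.8, 0.45, -0.0555, -0.156, 0.0744, 0.002, 0.09], [0.8, 0.6, -0.0555, -0.156, 0.0744, 0.002, 0.106], [0.8, 0.648, -0.0555, -0.156, 0.0744, 0.002, 0.106]],
  ],
)

```text
clock: 10.78
tool_pos: [0.5853, -0.0481, 0.351]
eef_rot: [0.766, -0.635, 0.099, -0.025]
contact_force: [-0.1, -0.1, -1.4]
opening: 0.34
```

```bash
python3 -c "
from kv import *
st();foot()
p,Rt=tcp_for(.055);row(p,Rt)
p,Rt=tcp_for(.036);row(p,Rt)
show('pics/kv3.png')"
```

```text
t10.78 q [-0.61  0.65  1.03  1.77 -0.67  0.89 -0.73] p [ 0.5853 -0.0481  0.351 ] F [-0.1 -0.1 -1.4] M [0.14 0.32 0.03] open 0.340
foot xyz mm [ 0.33 -3.03 55.33] ang 11.9 tilt 0.18 F seat axes [-0.9 -0.1 -1.1]
row [-0.0098, -0.0014, 0.0006] [-0.0001, -0.0006, -0.001] | dist 3.0 mm ang 0.2
row [-0.01, -0.0281, 0.058] [-0.0001, -0.0006, -0.001] | dist 19.6 mm ang 0.2
```

View pics/kv3.png

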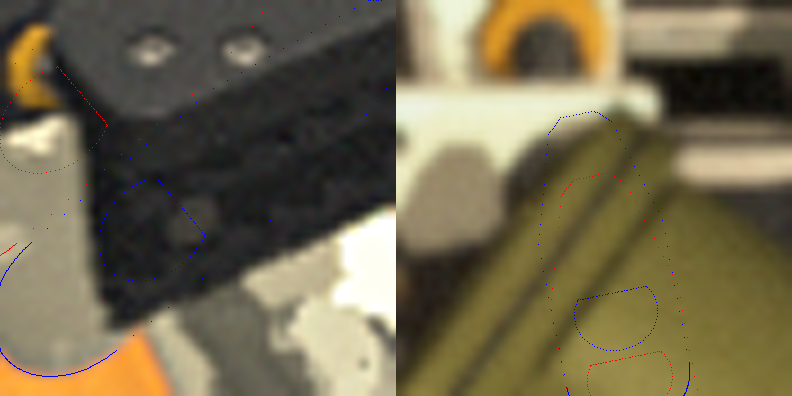

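play_rows(
  deltas=[
    [[0.8, -0.01, -0.006, 0.015, 0, 0, -0.001], [0.8, -0.01, -0.018, 0.04, 0, 0, -0.001], [0.8, -0.01, -0.028, 0.058, 0, 0, -0.001], [0.8, -0.01, -0.028, 0.058, 0, 0, -0.001]],
  ],
)

```text
clock: 11.38
tool_pos: [0.5959, -0.0425, 0.3336]
eef_rot: [0.768, -0.632, 0.098, -0.024]
contact_force: [0.7, -0.5, -0.6]
opening: 0.339
```

```bash
sed -i 's/(("side",395,215),("top",365,160))/(("side",X0,Y0),("top",365,160))/; s/^def show/X0,Y0=385,215\ndef show/' kv.py; python3 -c "
from kv import *
st();foot()
for h in(.036,.028,.022):
  p,Rt=tcp_for(h);row(p,Rt)
show('pics/kv4.png')"
```

```text
t11.38 q [-0.6   0.68  1.    1.76 -0.69  0.87 -0.72] p [ 0.5959 -0.0425  0.3336] F [ 0.7 -0.5 -0.6] M [ 0.11  0.31 -0.01] open 0.339
foot xyz mm [-1.02  2.58 34.93] ang 12.2 tilt 0.11 F seat axes [ 0.2 -0.5 -0.9]
row [0.0091, 0.0003, -0.0038] [0.0005, -0.0001, 0.0011] | dist 3.0 mm ang 0.2
row [0.0091, -0.011, 0.0203] [0.0005, -0.0001, 0.0011] | dist 7.5 mm ang 0.2
row [0.0092, -0.0195, 0.0384] [0.0005, -0.0001, 0.0011] | dist 13.2 mm ang 0.2
```

View pics/kv4.png

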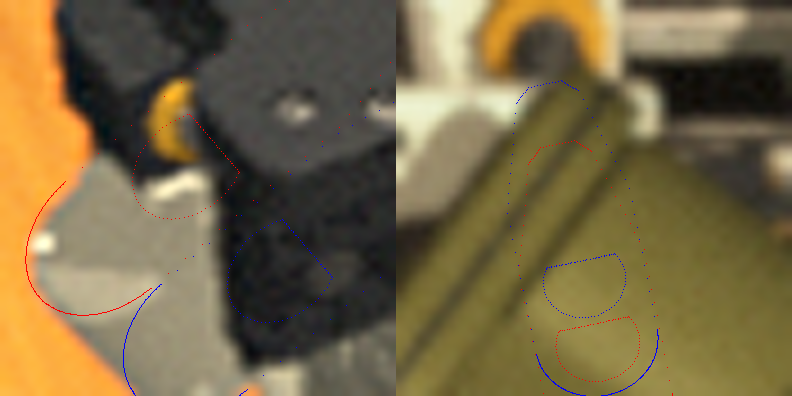

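```bash
python3 -c "
from kv import *
foot()
for h in(.034,.029,.024):
  p,Rt=tcp_for(h);row(p,Rt)"
```

```text
foot xyz mm [-0.62  1.94 35.54] ang 12.1 tilt 0.04 F seat axes [ 0.4  0.  -0.6]
row [0.0068, -0.0027, 0.0044] [0.0002, -0.0003, 0.0008] | dist 2.5 mm ang 0.2
row [0.0068, -0.0098, 0.0195] [0.0002, -0.0003, 0.0008] | dist 6.8 mm ang 0.2
row [0.0068, -0.0168, 0.0346] [0.0002, -0.0003, 0.0008] | dist 11.7 mm ang 0.2
```

play_rows(
  deltas=[
    [[0.8, 0.0068, 0, 0, 0, 0, 0.001], [0.8, 0.0068, -0.003, 0.004, 0, 0, 0.001], [0.8, 0.0068, -0.003, 0.004, 0, 0, 0.001], [0.8, 0.0068, -0.006, 0.012, 0, 0, 0.001], [0.8, 0.0068, -0.01, 0.0195, 0, 0, 0.001]],
  ],
)

```text
clock: 12.1
tool_pos: [0.6003, -0.045, 0.3291]
eef_rot: [0.767, -0.634, 0.098, -0.025]
contact_force: [0.2, -0.3, -0.7]
opening: 0.339
```

```bash
python3 -c "
from kv import *
foot()
vision.snapshot('side');foot()
for h in(.029,.024,.02):
  p,Rt=tcp_for(h);row(p,Rt)"
```

```text
foot xyz mm [-1.000e-02  3.000e-02  2.877e+01] ang 12.0 tilt 0.07 F seat axes [-0.2 -0.3 -0.7]
foot xyz mm [-0.1   0.13 28.49] ang 12.0 tilt 0.08 F seat axes [-0.4  0.4 -0.7]
row [0.0006, 0.0006, -0.0016] [0.0003, -0.0002, -0.0001] | dist 0.5 mm ang 0.1
row [0.0006, -0.0065, 0.0135] [0.0003, -0.0002, -0.0001] | dist 4.5 mm ang 0.1
row [0.0006, -0.0121, 0.0256] [0.0003, -0.0002, -0.0001] | dist 8.5 mm ang 0.1
```

Now the entry, in small steps while I watch the force.

play_rows(
  deltas=[
    [[0.8, 0, -0.003, 0.006, 0, 0, 0], [0.8, 0, -0.006, 0.012, 0, 0, 0], [0.8, 0, -0.006, 0.013, 0, 0, 0]],
  ],
)

```text
clock: 12.52
tool_pos: [0.6029, -0.0448, 0.3251]
eef_rot: [0.767, -0.634, 0.098, -0.025]
contact_force: [-0.1, 0.4, -0.1]
opening: 0.337
```

```bash
python3 -c "
from kv import *
foot();st()
for h in(.02,.016,.012):
  p,Rt=tcp_for(h);row(p,Rt)"
```

```text
foot xyz mm [-0.22  0.2  24.03] ang 12.0 tilt 0.08 F seat axes [-0.1  0.4 -0. ]
t12.53 q [-0.58  0.7   0.99  1.75 -0.71  0.86 -0.72] p [ 0.6029 -0.0448  0.3251] F [-0.1  0.4 -0.1] M [0.06 0.36 0.07] open 0.337
row [0.0009, -0.0061, 0.012] [0.0004, -0.0002, -0.0001] | dist 4.0 mm ang 0.1
row [0.0009, -0.0117, 0.0241] [0.0004, -0.0002, -0.0001] | dist 8.0 mm ang 0.1
row [0.0009, -0.0174, 0.0361] [0.0004, -0.0002, -0.0001] | dist 12.0 mm ang 0.1
```

play_rows(
  deltas=[
    [[0.8, 0.001, -0.003, 0.006, 0, 0, 0], [0.8, 0.001, -0.006, 0.012, 0, 0, 0], [0.8, 0.001, -0.006, 0.012, 0, 0, 0]],
  ],
)

```text
clock: 12.9
tool_pos: [0.6054, -0.045, 0.3217]
eef_rot: [0.767, -0.634, 0.098, -0.025]
contact_force: [0.1, 0.3, -0.3]
opening: 0.337
```

```bash
python3 -c "
from kv import *
foot();st()
X=vision.snapshot('side');crop(X,360,190,110,90,7,'i1.png')
for h in(.016,.012,.008):
  p,Rt=tcp_for(h);row(p,Rt)"
```

```text
foot xyz mm [-0.1  -0.05 19.87] ang 12.0 tilt 0.09 F seat axes [-0.1  0.3 -0.3]
t12.90 q [-0.58  0.7   0.98  1.75 -0.71  0.86 -0.71] p [ 0.6054 -0.045   0.3217] F [ 0.1  0.3 -0.3] M [0.04 0.35 0.04] open 0.337
row [-0.0002, -0.0058, 0.0118] [0.0004, -0.0002, -0.0001] | dist 3.9 mm ang 0.1
row [-0.0002, -0.0114, 0.0239] [0.0004, -0.0002, -0.0001] | dist 7.9 mm ang 0.1
row [-0.0002, -0.017, 0.036] [0.0004, -0.0002, -0.0001] | dist 11.9 mm ang 0.1
```

View pics/i1.png

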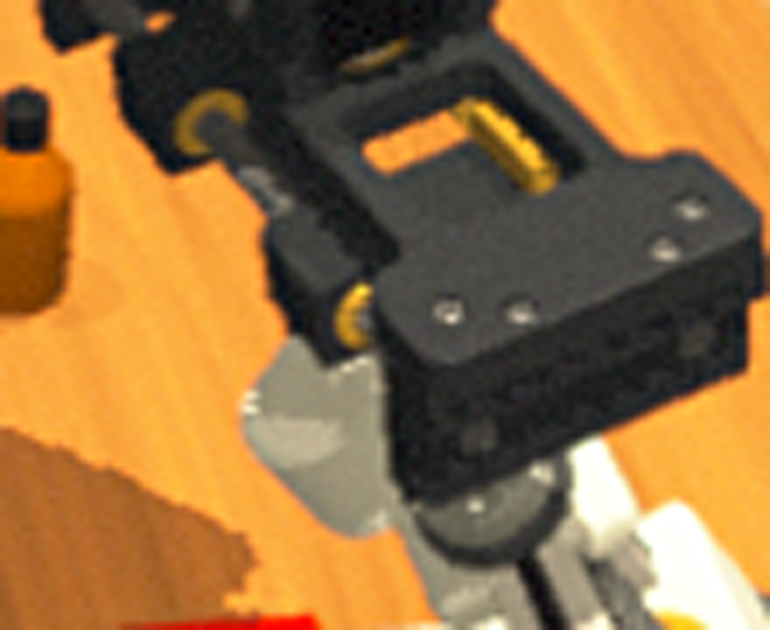

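The knob is moving down with no force, its tail at crop (300,430) and the collar at (490,510). Continuing.

play_rows(
  deltas=[
    [[0.8, 0, -0.004, 0.008, 0, 0, 0], [0.8, 0, -0.008, 0.016, 0, 0, 0], [0.8, 0, -0.0114, 0.024, 0, 0, 0], [0.8, 0, -0.0114, 0.024, 0, 0, 0]],
  ],
)

```text
clock: 13.45
tool_pos: [0.6099, -0.045, 0.315]
eef_rot: [0.767, -0.634, 0.098, -0.024]
contact_force: [0.4, -1.1, -0.3]
opening: 0.336
```

```bash
python3 -c "
from kv import *
foot();st()
for h in(.008,.006,.003):
  p,Rt=tcp_for(h);row(p,Rt)"
```

```text
foot xyz mm [-0.21 -0.05 11.74] ang 12.0 tilt 0.11 F seat axes [ 0.1 -1.1 -0.5]
t13.45 q [-0.57  0.71  0.97  1.75 -0.72  0.85 -0.71] p [ 0.6099 -0.045   0.315 ] F [ 0.4 -1.1 -0.3] M [0.09 0.36 0.01] open 0.336
row [0.0001, -0.0058, 0.0111] [0.0006, -0.0002, -0.0001] | dist 3.7 mm ang 0.1
row [0.0001, -0.0086, 0.0171] [0.0006, -0.0002, -0.0001] | dist 5.7 mm ang 0.1
row [0.0001, -0.0128, 0.0262] [0.0006, -0.0002, -0.0001] | dist 8.7 mm ang 0.1
```

play_rows(
  deltas=[
    [[0.8, 0, -0.004, 0.008, 0, 0, 0], [0.8, 0, -0.0086, 0.017, 0, 0, 0], [0.8, 0, -0.0114, 0.023, 0, 0, 0], [0.8, 0, -0.0114, 0.023, 0, 0, 0]],
  ],
)

```text
clock: 13.95
tool_pos: [0.6145, -0.0448, 0.3086]
eef_rot: [0.767, -0.634, 0.098, -0.024]
contact_force: [0.2, 0.5, -0.1]
opening: 0.34
```

```bash
python3 -c "
from kv import *
foot();st()
for h in(.002,.0,-.002):
  p,Rt=tcp_for(h);row(p,Rt)"
```

```text
foot xyz mm [-0.12  0.04  3.88] ang 12.0 tilt 0.12 F seat axes [ 0.1  0.5 -0.2]
t13.95 q [-0.56  0.73  0.96  1.74 -0.73  0.85 -0.71] p [ 0.6145 -0.0448  0.3086] F [ 0.2  0.5 -0.1] M [0.12 0.34 0.03] open 0.340
row [0.0003, -0.0028, 0.0056] [0.0006, -0.0002, -0.0001] | dist 1.9 mm ang 0.1
row [0.0003, -0.0056, 0.0116] [0.0006, -0.0002, -0.0001] | dist 3.9 mm ang 0.1
row [0.0003, -0.0085, 0.0177] [0.0006, -0.0002, -0.0001] | dist 5.9 mm ang 0.1
```

play_rows(
  deltas=[
    [[0.8, 0, -0.0014, 0.003, 0, 0, 0], [0.8, 0, -0.0028, 0.0056, 0, 0, 0], [0.8, 0, -0.004, 0.0085, 0, 0, 0], [0.8, 0, -0.0056, 0.0116, 0, 0, 0]],
  ],
)

```text
clock: 14.45
tool_pos: [0.6163, -0.0449, 0.3061]
eef_rot: [0.767, -0.634, 0.097, -0.025]
contact_force: [-6.5, 3.0, 11.0]
opening: 0.338
```

```bash
python3 -c "
from kv import *
foot();st()
for h in(-.001,-.002,-.003):
  p,Rt=tcp_for(h);row(p,Rt)
foot()"
```

```text
foot xyz mm [-0.14  0.04  0.82] ang 12.0 tilt 0.14 F seat axes [ 1.   3.1 12.7]
t14.45 q [-0.56  0.73  0.96  1.74 -0.74  0.85 -0.7 ] p [ 0.6163 -0.0449  0.3061] F [-6.5  3.  11. ] M [ 0.42  1.26 -0.01] open 0.338
row [0.0002, -0.0027, 0.0054] [0.0008, 0.0001, -0.0001] | dist 1.8 mm ang 0.1
row [0.0002, -0.0041, 0.0084] [0.0008, 0.0001, -0.0001] | dist 2.8 mm ang 0.1
row [0.0002, -0.0056, 0.0114] [0.0008, 0.0001, -0.0001] | dist 3.8 mm ang 0.1
foot xyz mm [-0.14  0.04  0.82] ang 12.0 tilt 0.14 F seat axes [ 1.   3.1 12.7]
```

Axial contact of 12.7 N at an estimated 0.8 mm, which fits reaching the collar. A slight further push will confirm it is a hard stop.

play_rows(
  deltas=[
    [[0.8, 0, -0.001, 0.002, 0, 0, 0], [0.8, 0, -0.001, 0.002, 0, 0, 0]],
  ],
)

```text
clock: 14.7
tool_pos: [0.6162, -0.0448, 0.3062]
eef_rot: [0.767, -0.634, 0.097, -0.025]
contact_force: [-4.1, 1.2, 6.0]
opening: 0.339
```

```bash
python3 -c "
from kv import *
foot();st()
for n,b in(('side',(360,190)),('top',(340,140))): crop(vision.snapshot(n),*b,110,90,7,'j_%s.png'%n)
foot()"
```

```text
foot xyz mm [-0.15  0.08  0.87] ang 11.9 tilt 0.16 F seat axes [0.1 1.3 7.3]
t14.70 q [-0.56  0.73  0.96  1.74 -0.74  0.85 -0.7 ] p [ 0.6162 -0.0448  0.3062] F [-4.1  1.2  6. ] M [0.27 0.85 0.04] open 0.339
foot xyz mm [-0.14  0.1   0.87] ang 11.9 tilt 0.16 F seat axes [0.4 0.7 6.1]
```

View pics/j_side.png

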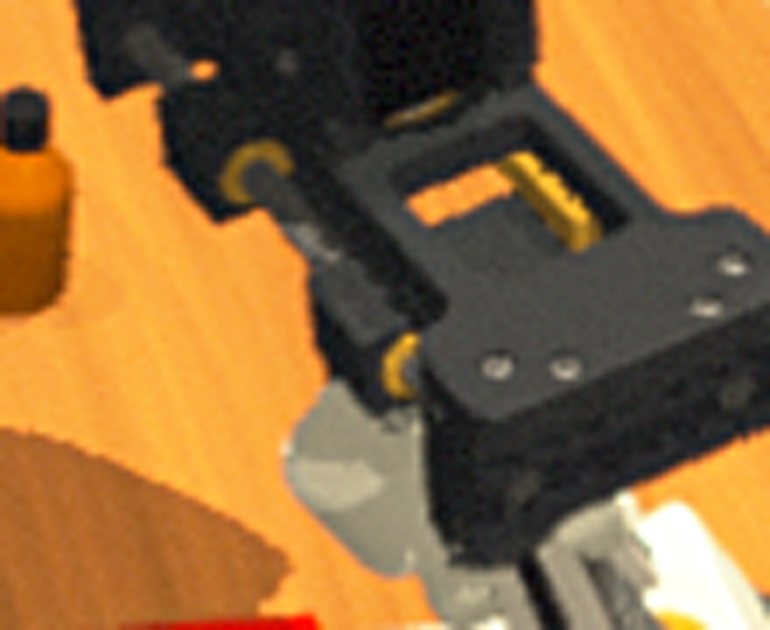

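Hard stop confirmed: no further travel and the force stays axial. Releasing.

play_rows(
  deltas=[
    [[0.5, 0, 0, 0, 0, 0, 0], [0.1, 0, 0, 0, 0, 0, 0], [-0.3, 0, 0, 0, 0, 0, 0], [-0.3, 0, 0, 0, 0, 0, 0]],
  ],
)

```text
clock: 15.3
tool_pos: [0.6163, -0.0449, 0.3061]
eef_rot: [0.767, -0.634, 0.097, -0.025]
contact_force: [0.2, 0.0, 0.1]
opening: 0.638
```

```bash
python3 -c "
from kv import *
foot();st()
for n,b in(('side',(360,190)),('top',(340,140))): crop(vision.snapshot(n),*b,110,90,7,'l_%s.png'%n)"
```

```text
foot xyz mm [-0.11  0.05  0.77] ang 12.0 tilt 0.16 F seat axes [ 0.2  0.  -0. ]
t15.30 q [-0.56  0.73  0.96  1.74 -0.74  0.85 -0.7 ] p [ 0.6163 -0.0449  0.3061] F [0.2 0.  0.1] M [0.05 0.28 0.06] open 0.638
```

View pics/l_side.png

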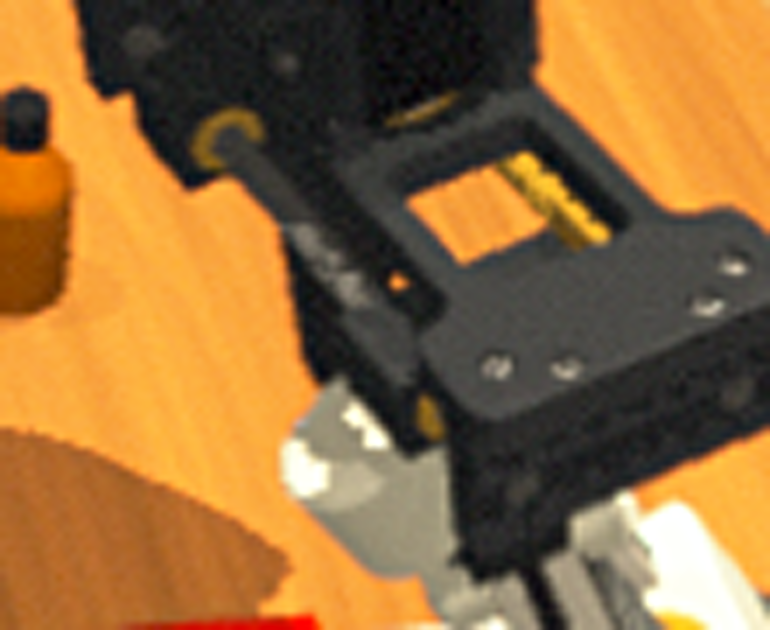

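The knob stayed put with the jaws open. Retreating straight back along the tool axis, then clear.

play_rows(
  deltas=[
    [[-0.35, 0, 0, -0.05, 0, 0, 0], [-0.35, 0, 0, -0.13, 0, 0, 0], [-0.35, 0, 0, -0.27, 0, 0, 0], [-0.35, 0, 0, -0.4, 0, 0, 0], [-0.35, -0.15, 0, -0.45, 0, 0, 0]],
  ],
)

```text
clock: 16.02
tool_pos: [0.5844, 0.0063, 0.438]
eef_rot: [0.764, -0.637, 0.1, -0.026]
contact_force: [0.6, 1.0, 0.0]
opening: 0.676
```

play_rows(
  deltas=[
    [[-0.35, -0.15, 0, 0, 0, 0, 0], [-0.35, -0.35, 0, 0, 0, 0, 0], [-0.35, -0.5, 0, 0, 0, 0, 0], [-0.35, -0.65, 0, 0, 0, 0, 0], [-0.35, -0.65, 0, 0, 0, 0, 0]],
  ],
)

```text
clock: 16.65
tool_pos: [0.5506, 0.2019, 0.414]
eef_rot: [0.767, -0.634, 0.1, -0.026]
contact_force: [-0.4, -0.0, -0.6]
opening: 0.673
```

Run:
```python
from kv import *
st()
im={}
for n in M:
    im[n]=vision.snapshot(n);cv2.imwrite(f'pics/z_{n}.png',im[n][:,:,::-1])
a=axes(YAW);x=a[0]*np.cos(SA)+a[1]*np.sin(SA);y=np.cross(a[2],x)
O=knob_outline();Od=np.vstack([O[i]+(O[(i+1)%len(O)]-O[i])*t for i in range(len(O)) for t in np.linspace(0,1,12)])
b=D(np.zeros(3),np.eye(3),0,0,1,.010,.0055)[:,:2];A=np.r_[Od,b]
g=[]
for n,x0,y0 in(("side",395,205),("top",360,150)):
    k=8;W=50
    i=cv2.resize(im[n][y0:y0+W,x0:x0+W],None,fx=k,fy=k,interpolation=cv2.INTER_CUBIC)[:,:,::-1].copy();j=i.copy()
    for h,col in((.034,(0,0,255)),(0,(255,0,0))):
        for p in proj(n,SEAT+A[:,:1]*x+A[:,1:]*y+h*a[2]):
            q=((p[::-1]-[y0,x0]+.5)*k).astype(int)
            if (q>=0).all() and (q<W*k).all(): i[q[0],q[1]]=col
    g.append(np.vstack([j,i]))
cv2.imwrite("pics/final.png",cv2.resize(np.hstack(g),(600,600)))
```

```text
t16.65 q [-1.14  0.68  1.22  1.62 -0.59  1.11 -1.22] p [0.5506 0.2019 0.414 ] F [-0.4 -0.  -0.6] M [ 0.01  0.29 -0.02] open 0.673
```

View pics/final.png

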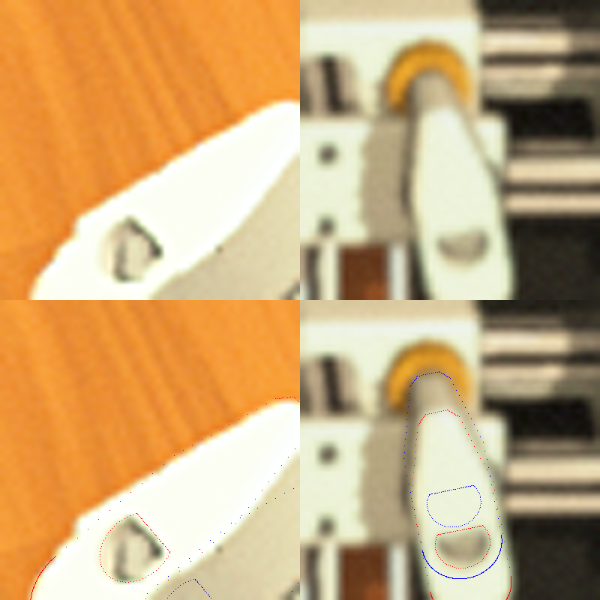

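View pics/z_side.png

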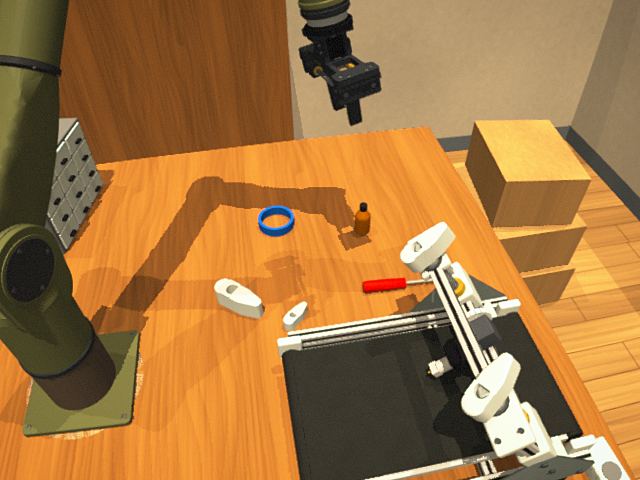

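The knob sits where the "home" outline predicts in both views. The screw end shows inside the bore (side crop (133,250), top crop (462,245)). Tape, bottle and screwdriver are at the same pixels as at the start.

```bash
python3 -c "
from h import *
a=cv2.imread('pics/side0.png').astype(int);b=cv2.imread('pics/z_side.png').astype(int)
for n,(x,y,w,h) in dict(tape=(258,207,36,28),driver=(362,277,46,14)).items(): print(n,np.abs(a-b)[y:y+h,x:x+w].mean())
st();print(r.finish_job())"
```

```text
tape 7.162698412698413
driver 3.701863354037267
t16.75 q [-1.13  0.67  1.22  1.62 -0.59  1.11 -1.22] p [0.5514 0.1966 0.4154] F [ 0.5 -0.5  0.8] M [ 0.04  0.28 -0.04] open 0.680
the job is handed in; nothing more can be done
None
```

The middle-sized loose knob is on the left lead screw, resting against the collar with its underside down. I let go, backed the arm clear and handed the job in at 16.75 s.

**Grasp:** My first, straight-down grasp brought joints 5 and 6 to their limits just above the screw. Joint 5 read −1.0006 rad against the −1 limit. I backed off, put the knob back on the bench and gripped it again with the hand leaned 25°. That kept all joints well inside their ranges for the rest of the job.

**Fit:** I set the knob's flat to the screw's flat, measured at about 12°. It slid on with almost no force and hit a hard stop with about 13 N along the axis. The stop came 0.8 mm above my camera-based estimate of the seat, which is within the 2 mm calibration.

**Last checks:**
- **Seating:** in both views the knob matches the outline expected when home, with the screw end visible in the bore. This match is by eye, good to about 1–2 mm.
- **Screw:** the angle was not measured again after seating. The knob still lies at about 12° and no twisting force showed, so I take it the screw did not turn.
- **Other items:** the tape, bottle and screwdriver look unmoved in the pictures. A picture comparison backs this for the tape and screwdriver; I did not run one on the bottle.

No check failed, apart from that joint 5 reading.

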